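# Wash out the ink pots

## Task

Move every ink pot from the wooden board to stand upright in the steel wash tray and set the rinse valve lever half open (45 degrees). Then, working from the tallest pot to the lowest, scrub each with the long brush - down to the bottom, up to the rim, and down to the bottom again - leaving the valve half open meanwhile. Finally stand the brush back in its holder, shut the valve fully and return every pot upright to the wooden board it came from; leave everything else on the bench alone.

Things in the scene. Friction and masses are not known exactly. Their poses are not given: they have to be found in the camera images.
- tray: fixed shallow steel wash tray, outside 150 (its x) by 380 (its y) by 18 high, wall and floor 5 thick. Origin: centre of the underside, on the bench. Turned a little from start to start.
- board: fixed plywood board on the bench, 260 (its x) by 170 (its y) by 8 thick, on which the pots start. Origin: centre of the underside.
- pot_tall: tallest open-topped cylindrical metal ink pot, 110 high, 66 outside diameter, wall 4, bottom 5 thick, 0.25 kg or so. Origin: centre of the underside; z up. May be absent (None).
- pot_mid: middle open-topped cylindrical metal ink pot, 90 high, 66 outside diameter, wall 4, bottom 5 thick, 0.25 kg or so. Origin: centre of the underside; z up. May be absent (None).
- pot_low: lowest open-topped cylindrical metal ink pot, 70 high, 66 outside diameter, wall 4, bottom 5 thick, 0.25 kg or so. Origin: centre of the underside; z up. May be absent (None).
- brush: long pot brush standing upright, 230 long: flat-ended bristle head 36 diameter from 0 to 80 above its origin, steel rod 10 diameter to 155, wooden handle 26 diameter from 155 to 230. Origin: centre of the flat bristle end (the tip); z runs up towards the handle. 0.14 kg.
- holder: fixed dark steel brush holder, an open cup 60 outside diameter, 60 high, wall 4, floor 5 thick, in which the brush stands on its bristle end. Origin: centre of the underside.
- valve_lever (a joint): angle of the rinse ball valve's lever, rad: 0 = shut (lever across the pipe, pointing roughly at the robot side), 1.571 = fully open (lever along the pipe); it grows as the lever turns anticlockwise seen from above. Stiff enough to stay where it is left; it may start slightly open.
- valve_axis (a point): point on the valve's vertical turning axis, 100 above the bench, level with the lever. x, y axes are those of the valve's fixed  at joint value 0 the lever points along its -x, at 1.571 along its -y.
- valve_grip (a point): centre of the lever's black grip, 85 from the turning axis and 102 above the bench; the grip is 55 long, 16 wide, 22 high, and free below. Turns with the lever; its -x points outwards along the lever.
- ink_can: bystander: closed ink can, 84 diameter, 70 high. Origin: underside centre.
- comp_stick: bystander: steel composing stick, 50 by 200 by 22 high, lying flat. Origin: underside centre.
- wood_block: bystander: wooden printing block, 70 by 110 by 24 high. Origin: underside centre.
There are look-alikes about, which are no part of the job. Leave any pink or purple look-alike of the pot_low alone.

How it is judged (in metres and radians):
On the way, in this order (a step that is already met when the one before it is completed fails the run):
1. all pots stand in the tray and the valve is half open (x of pot_tall in the frame of tray between -0.045 and 0.045 m and y of pot_tall in the frame of tray between -0.16 and 0.16 m and z of pot_tall in the frame of tray between -0.005 and 0.012 m and angle between each of pot_tall, pot_mid, pot_low's own z axis and vertical below 0.12 rad and x of pot_mid in the frame of tray between -0.045 and 0.045 m and y of pot_mid in the frame of tray between -0.16 and 0.16 m and z of pot_mid in the frame of tray between -0.005 and 0.012 m and x of pot_low in the frame of tray between -0.045 and 0.045 m and y of pot_low in the frame of tray between -0.16 and 0.16 m and z of pot_low in the frame of tray between -0.005 and 0.012 m and value of joint valve_lever between 0.61 and 0.96 rad), for 0.2 s.
2. brush down to the bottom of the tall pot (horizontal distance between brush and pot_tall below 0.03 m and z of brush in the frame of pot_tall between -0.005 and 0.02 m), for 0.05 s.
3. brush drawn up to the rim of the tall pot (horizontal distance between brush and pot_tall below 0.04 m and z of brush in the frame of pot_tall above 0.085 m), for 0.05 s.
4. brush down again to the bottom of the tall pot (all of step 2), for 0.05 s.
5. brush down to the bottom of the middle pot (horizontal distance between brush and pot_mid below 0.03 m and z of brush in the frame of pot_mid between -0.005 and 0.02 m), for 0.05 s.
6. brush drawn up to the rim of the middle pot (horizontal distance between brush and pot_mid below 0.04 m and z of brush in the frame of pot_mid above 0.065 m), for 0.05 s.
7. brush down again to the bottom of the middle pot (all of step 5), for 0.05 s.
8. brush down to the bottom of the low pot (horizontal distance between brush and pot_low below 0.03 m and z of brush in the frame of pot_low between -0.005 and 0.02 m), for 0.05 s.
9. brush drawn up to the rim of the low pot (horizontal distance between brush and pot_low below 0.04 m and z of brush in the frame of pot_low above 0.045 m), for 0.05 s.
10. brush down again to the bottom of the low pot (all of step 8), for 0.05 s.
At the end, for the whole second after the job is handed in: All pots present stand upright (within 7 degrees) and at rest on the board, the brush stands on the floor of its holder within 15 mm of its axis, the valve is shut (under 0.1 rad). Half open means 45 +/- 10 degrees; bottom: tip within 15 mm of the floor; rim: 25 mm below it or higher (x of pot_tall in the frame of board between -0.12 and 0.12 m and y of pot_tall in the frame of board between -0.08 and 0.08 m and z of pot_tall in the frame of board between 0.002 and 0.015 m and angle between each of pot_tall, pot_mid, pot_low's own z axis and vertical below 0.12 rad and x of pot_mid in the frame of board between -0.12 and 0.12 m and y of pot_mid in the frame of board between -0.08 and 0.08 m and z of pot_mid in the frame of board between 0.002 and 0.015 m and x of pot_low in the frame of board between -0.12 and 0.12 m and y of pot_low in the frame of board between -0.08 and 0.08 m and z of pot_low in the frame of board between 0.002 and 0.015 m and linear speed of each of pot_tall, pot_mid, pot_low, brush below 0.02 m/s and value of joint valve_lever below 0.1 rad and horizontal distance between brush and holder below 0.015 m and z of brush in the frame of holder below 0.015 m and angle between brush's own z axis and vertical below 0.2 rad); the robot touches nothing.
It fails at once if the brush is down in the tray while the valve is not half open (z of brush in the frame of tray below 0.03 m and x of brush in the frame of tray between -0.07 and 0.07 m and y of brush in the frame of tray between -0.185 and 0.185 m and not (value of joint valve_lever between 0.61 and 0.96 rad)).
It fails at once if a bystander is moved more than 40 mm (distance of any of ink_can, comp_stick, wood_block from where it was at the start of the episode above 0.04 m).
Of pot_tall, pot_mid, pot_low only 2 to 3 are there at a start; the rules pass over those that are not, and their reading is None.
At some moment in a run one of pot_tall, pot_mid, pot_low may be knocked a few centimetres aside while the robot is not near it.
It also fails if it takes over 210 s, if anything falls off the work surface, if the arm or the gripper's body presses on something with over 40 N, if the wrist force passes 120 N, or if a joint passes its speed limit or range.

## Robot

A 6-joint arm with a two-finger parallel gripper is mounted at the origin on the work surface. World frame = base frame: x ahead of the robot, y to its left, z up, the work surface at z = 0. Lengths are in mm, angles in rad, forces in N, time in s.
With the tool pointing down it reaches from about 375 to 975 mm from the base axis. Payload 3.8 kg.
Tool frame: the origin (TCP) lies at the very end of the fingers, on their centre line; the grasp point (between the pads) lies manip.hold_point_z behind it (manip.hold_point_z is the distance from the TCP to the grasp point, in mm); z points along the fingers, y is the direction in which the jaws open and shut (so a half turn about z gives the same grasp; the last joint's range is limited). The gripper opens to 88 mm and grips with 3 to 60 N. Pads are 18 mm wide; open, the fingers measure 123 mm over their backs; the gripper's body (75 mm by 187 mm) begins 45 mm behind the grasp point.
Start: joints at [-1.273, 0.264, 1.604, -0, 1.274, -0.037], TCP at [221.786, -637.518, 238.706] pointing down, gripper open.
Joint ranges: [-2.63, 2.63], [-0.94, 2.18], [0.31, 2.57], [-1.31, 4.45], [0, 2.66], [-2.55, 2.55]. Speed limits (rad/s): [2.57, 2.57, 3.14, 3.14, 3.14, 3.14].

## Interface

Orientations are given as a rotation vector (axis times angle).
In Python, from cell import manip, eyes gives the robot as it stands.
- The arm moves only by the tool servo_tool, never from a script. Its argument "increments" is one flat list of numbers, 7 for each row, row after row: the shift along the tool's x, y, z scaled (see below), then the turn, a rotation vector about the tool's x, y, z scaled (see below), then the gripper's target within -1 to 1 (shut at 1, half-way at 0, fully open at -1). A call has 1 to 8 rows; each row is the pose to reach, as a shift and turn from the pose measured when the call began, along the tool's axes at that moment; what a row does not reach only later rows make up. The controller multiplies each number of a shift by 0.15 m and each number of a turn by 120 degrees. A row lasts 1/8 s, in which the tool goes at most 62.5 mm and 10.7 degrees, less where a joint would pass 70% of its speed; a pose out of reach is approached as far as the arm can. A call with a number of a shift or a turn outside -1 to 1 is refused whole. A call with a gripper value outside its range is refused whole. The fingers move at their own pace and stop on an object; "squeeze" is the grip in N (left out, the last holds). Time passes only in rows, so rows that repeat a pose let the fingers close. It gives the time, the measured TCP pose, the force and the opening at its end, in the units of the state.
- manip.sense(): the state, without advancing time (a new reading comes with each control period).
- eyes.capture(name): name is "scene" or "top" or "wrist"; returns (picture, depth): 420x560x3 uint8, red, green, blue; 420x560 float32, mm along the optical axis (not along the pixel's ray), 0 where there is no reading.
- eyes.camera_info(name): a dict with "fx", "fy", "cx", "cy" (pixels), "position" and "rotation" of the camera in the world; the wrist camera has in their place "mount" (4x4, takes a point from camera to tool coordinates, whose origin is the TCP and whose axes are the flange's). Camera axes: x right, y down, z forward; pixel columns grow to the right and rows downward; lengths in mm; the calibration is good to about 2 mm. A picture is of the moment at which its call begins: read the wrist's pose just before it. camera_info takes no time and is no camera call.
- manip.close_job(): hands the job in, once; it reports no verdict.
Trained networks look in the newest picture that a camera, given by its name, has taken for a name from the list of things; names that differ only in an ending like _2 or _b are one class to them, and where a whole thing is asked for, a point or a joint stands for the part that bears it (a point fixed in the world has none). Each returns a list of dicts, best first, with "score" (0 to 1); they miss things now and then, are a little off and sometimes report something else, mostly with a low value. They report only what shows in the picture. A call takes as long as a camera call. They do not tell look-alikes from the thing itself.
- eyes.search_frame(camera, target): "centre" ([x, y, z] in mm, in world coordinates, good to about 4 mm: the middle of the surface that is visible of it).
The state is a dict: "time_s": time; "joint_pos": joint angles; "joint_velocities": joint speeds; "effort": joint torques, N m; "tool_pos": TCP position; "eef_rot": TCP orientation; "wrist_force": force on the tool from outside, world axes, zero at the start; "moment": the same for the moment, N m; "gripper_width": finger opening in mm.
Only numpy, scipy, OpenCV 4.12 (cv2) and the standard library are available. Lean on these libraries where they do the work, as an engineer would, in place of code of your own. Each camera call takes 0.05 s, during which the arm holds its last target.

## Working session

There is one attempt and no reset: what is moved stays moved. The work goes in short steps, Python scripts to look and compute and a tool call to move; the robot and the scene stay as the last step left them, time stands still between calls to the robot, and variables do not carry over. Pictures are saved under pics/ and viewed, and the job is handed in when it is done.

Besides the shell and the picture viewer there is one more tool, called after ">>>" in YAML: its name, and indented under it one key for each argument. servo_tool: Moves the arm, as the interface text tells. Its arguments: {"type":"object","properties":{"increments":{"type":"array"},"squeeze":{"type":"number"}},"required":["increments"]}

```bash
ls; mkdir -p pics; python3 - <<'E'
from cell import manip, eyes
import cv2
print(manip.sense()); print(manip.hold_point_z)
for n in ["scene","top","wrist"]:
    p,d=eyes.capture(n); cv2.imwrite(f"pics/{n}0.png",p[:,:,::-1]); print(n,eyes.camera_info(n))
print(manip.sense()['time_s'])
E
```

```text
pics
{'time_s': 0.0, 'joint_pos': array([-1.27287441e+00,  2.64755526e-01,  1.60534513e+00,  3.58832339e-06,
        1.27370668e+00, -3.68988335e-02]), 'joint_velocities': array([ 2.98073009e-04,  3.02859225e-04, -1.83323978e-03, -1.25993298e-03,
       -3.38793802e-05,  7.14457131e-04]), 'effort': array([ 9.01469430e-04, -5.02109349e+01, -3.56874096e+01,  7.30258017e-02,
        2.95480562e-02, -1.86397101e-04]), 'tool_pos': array([ 221.59884341, -636.8452352 ,  237.40200069]), 'eef_rot': array([-3.09550653e+00, -5.23114383e-01,  4.47082919e-04]), 'wrist_force': array([-0.32398779, -0.08546082,  0.86095328]), 'moment': array([-0.02733963, -0.01888554, -0.06448042]), 'gripper_width': 88.30352347509684}
18.700000000000003
scene {'fx': 511.15559290134945, 'fy': 511.15559290134945, 'cx': 279.5074019903574, 'cy': 205.8496934321471, 'position': array([1537.82033226,    9.19949081, 1110.86721484]), 'rotation': array([-1.77200106, -1.74091131,  0.70796841])}
top {'fx': 428.8872318410413, 'fy': 428.8872318410413, 'cx': 278.07674128500184, 'cy': 207.35389392349236, 'position': array([ 289.5029069 ,   54.42598347, 1206.551218  ]), 'rotation': array([-2.1186211 ,  2.07739832, -0.24263299])}
wrist {'fx': 322.37959637837486, 'fy': 322.37959637837486, 'cx': 280.4341395965599, 'cy': 209.9937448922617, 'mount': array([[ 1.00155961e-03, -9.58727604e-01, -2.84324425e-01,
         7.32999675e+01],
       [ 9.99999479e-01,  9.04777852e-04,  4.71727272e-04,
         4.47924602e-01],
       [-1.95007515e-04, -2.84324749e-01,  9.58728011e-01,
        -1.46655002e+02],
       [ 0.00000000e+00,  0.00000000e+00,  0.00000000e+00,
         1.00000000e+00]])}
0.15
```

View pics/scene0.png

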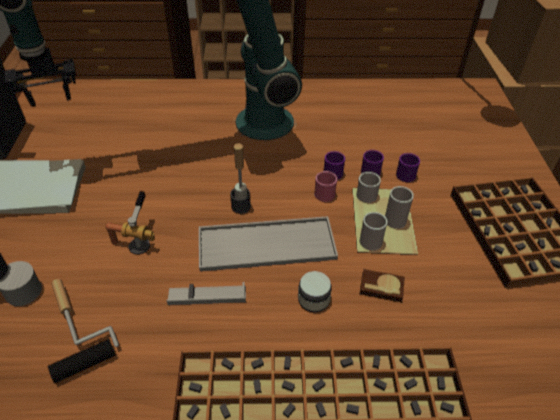

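View pics/top0.png

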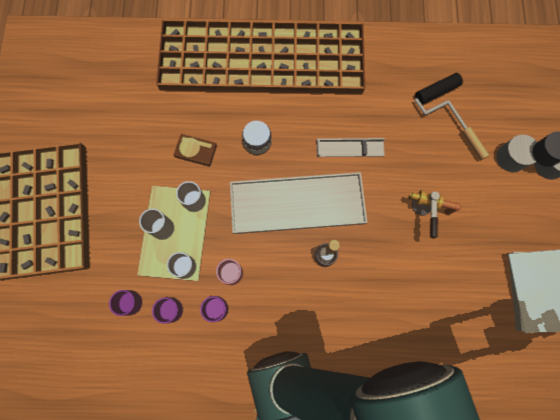

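View pics/wrist0.png

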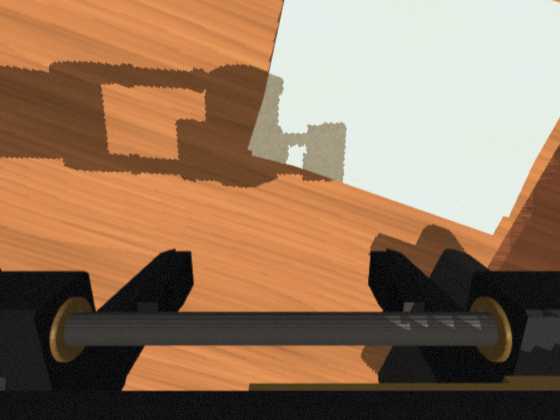

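The pictures show three grey pots on the board (top view at about (189,193), (153,221) and (181,264)). The tray is at (298,203), the brush in its holder at (330,250) and the valve at (434,203). The pink and purple pots are off the board. Next I'll measure them.

```bash
cat > h.py <<'E'
import numpy as np, cv2
from scipy.spatial.transform import Rotation as R
from cell import manip, eyes
def cam(n,st=None):
    c=eyes.camera_info(n)
    if n=="wrist":
        m=c["mount"]; Rt=R.from_rotvec(st["eef_rot"]).as_matrix()
        return c,Rt@m[:3,:3],Rt@m[:3,3]+st["tool_pos"]
    return c,R.from_rotvec(c["rotation"]).as_matrix(),np.array(c["position"])
def shot(n,name=None):
    st=manip.sense(); p,d=eyes.capture(n)
    if name: cv2.imwrite(f"pics/{name}.png",p[:,:,::-1])
    return p,cloud(n,d,st),d
def cloud(n,d,st):
    c,Rm,t=cam(n,st); v,u=np.mgrid[:d.shape[0],:d.shape[1]]
    P=np.stack([(u-c["cx"])/c["fx"]*d,(v-c["cy"])/c["fy"]*d,d],-1)@Rm.T+t
    P[d<=0]=np.nan
    return P
def circ(xy):
    A=np.c_[2*xy,np.ones(len(xy))]; s=np.linalg.lstsq(A,(xy**2).sum(1),rcond=None)[0]
    return s[:2],np.sqrt(s[2]+s[0]**2+s[1]**2)
def proj(n,X,st=None):
    c,Rm,t=cam(n,st); q=(np.asarray(X)-t)@Rm; return c["fx"]*q[0]/q[2]+c["cx"],c["fy"]*q[1]/q[2]+c["cy"]
E
python3 - <<'E'
from h import *
np.set_printoptions(precision=1,suppress=True)
for n in ["top","scene"]:
    p,P,d=shot(n); np.save(f"/tmp/{n}.npy",P)
    for t in ["pot_tall","pot_mid","pot_low","brush","holder","tray","board","valve_lever","valve_axis","valve_grip","ink_can","comp_stick","wood_block"]:
        try: print(n,t,[(np.round(r["centre"],0),round(r["score"],2)) for r in eyes.search_frame(n,t)])
        except Exception as e: print(n,t,repr(e)[:80])
P=np.load("/tmp/top.npy")
for (u,v) in [(175,250),(205,230),(300,205),(240,100),(434,203),(434,225),(330,245),(400,250),(215,220)]: print(u,v,P[v,u])
print(manip.sense()['time_s'])
E
```

```text
top pot_tall [(array([511., 389.,  67.]), 0.88), (array([ 574., -352.,   79.]), 0.43)]
top pot_mid [(array([591., 302.,  54.]), 0.92)]
top pot_low [(array([295., 465.,  32.]), 0.89), (array([388., 188.,   6.]), 0.85), (array([402., 326.,  30.]), 0.6), (array([286., 225.,   0.]), 0.6), (array([281., 348.,  25.]), 0.57)]
top brush [(array([429., -64., 166.]), 0.86)]
top holder [(array([429., -62.,  48.]), 0.77), (array([ 759., -155.,    7.]), 0.26)]
top tray [(array([589.,   5.,   2.]), 0.63)]
top board [(array([477., 356.,  11.]), 0.59), (array([400., 320.,  31.]), 0.34)]
top valve_lever [(array([ 531., -352.,  112.]), 0.68)]
top valve_axis [(array([ 572., -351.,   78.]), 0.72)]
top valve_grip [(array([ 531., -345.,  112.]), 0.85)]
top ink_can [(array([760., 123.,  70.]), 0.61)]
top comp_stick [(array([ 760., -155.,    7.]), 0.78)]
top wood_block [(array([509., 387.,  68.]), 0.47)]
scene pot_tall [(array([529., 382.,  85.]), 0.87)]
scene pot_mid [(array([606., 299.,  70.]), 0.59)]
scene pot_low [(array([313., 457.,  48.]), 0.96), (array([294., 349.,  47.]), 0.87), (array([301., 228., 
[... 207 characters left out ...]
1.,   0.,   2.]), 0.67), (array([442., -70., 156.]), 0.17)]
scene board [(array([552., 360.,   4.]), 0.72)]
scene valve_lever [(array([ 539., -352.,  110.]), 0.62)]
scene valve_axis [(array([ 592., -352.,   69.]), 0.88)]
scene valve_grip [(array([ 536., -351.,  103.]), 0.8)]
scene ink_can [(array([791., 128.,  70.]), 0.85)]
scene comp_stick [(array([ 760., -152.,    4.]), 0.57)]
scene wood_block [(array([747., 308.,  20.]), 0.55)]
175 250 [443.4 345.2   9.2]
205 230 [503.  265.7   2.5]
300 205 [581.8  -4.4   1.8]
240 100 [911.  182.5  -1.2]
434 203 [ 569.4 -354.1  104.2]
434 225 [ 508.1 -346.6  114.2]
330 245 [432.4 -61.8 237.5]
400 250 [ 457.1 -288.    -0.2]
215 220 [532.8 238.9   1.5]
1.55
```

```bash
cat > fit.py <<'E'
from h import *
np.set_printoptions(precision=1,suppress=True)
def pots(P,cs,verbose=True):
    out=[]
    for c in cs:
        m=(np.hypot(P[...,0]-c[0],P[...,1]-c[1])<55)&(P[...,2]>20)
        Q=P[m]; zt=np.percentile(Q[:,2],97) if len(Q) else 0
        r=Q[Q[:,2]>zt-7]
        # iterate ransac-like circle with r in 29..33
        best=None; rng=np.random.default_rng(0)
        for _ in range(300):
            s=r[rng.choice(len(r),3,False),:2]
            try: cc,rad=circ(s)
            except Exception: continue
            if not 28<rad<35: continue
            k=np.abs(np.hypot(*(r[:,:2]-cc).T)-31)<3.5
            if best is None or k.sum()>best[1].sum(): best=(cc,k)
        if best is None: out.append(None); continue
        cc,rad=circ(r[best[1]][:,:2]); out.append((cc,rad,zt,best[1].sum(),len(r)))
        if verbose: print("pot",cc,"r",round(rad,1),"z",round(zt,1),best[1].sum(),len(r))
    return out
E
python3 - <<'E'
from fit import *
for n in ["top","scene"]:
    P=np.load(f"/tmp/{n}.npy"); print(n)
    pots(P,[(511,389),(591,302),(402,322),(388,188)])
P=np.load("/tmp/top.npy")
def rect(m,lab):
    k,l,s,c=cv2.connectedComponentsWithStats(m.astype(np.uint8)); i=1+np.argmax(s[1:,4])
    q=P[l==i][:,:2].astype(np.float32); print(lab,cv2.minAreaRect(q),s[i,4])
p,_=eyes.capture("top"); hsv=cv2.cvtColor(p,cv2.COLOR_RGB2HSV)
for u,v in [(300,205),(205,230),(150,265),(400,250),(350,310),(240,190),(250,220)]: print(u,v,hsv[v,u],P[v,u])
H,S,V=[hsv[...,i].astype(int) for i in range(3)]
m=(S<70)&(V>110)&(np.abs(P[...,0]-590)<130)&(np.abs(P[...,1])<230); rect(m&(P[...,2]<30),"tray")
m=(H>18)&(H<40)&(P[...,1]>200)&(np.abs(P[...,0]-500)<160)&(P[...,1]<440)&(P[...,2]<15); m=cv2.morphologyEx(m.astype(np.uint8),cv2.MORPH_OPEN,np.ones((3,3)))>0; rect(m,"board")
# brush handle
Q=P[(np.hypot(P[...,0]-430,P[...,1]+64)<60)&(P[...,2]>215)]; print("brush top",np.median(Q,0),Q.min(0),Q.max(0))
Q=P[(np.hypot(P[...,0]-430,P[...,1]+64)<60)&(P[...,2]>50)&(P[...,2]<66)];print("holder",circ(Q[:,:2]),Q.min(0),Q.max(0),len(Q))
Q=P[(np.abs(P[...,0]-540)<80)&(np.abs(P[...,1]+352)<40)&(P[...,2]>100)]; print("lever",len(Q),Q.min(0),Q.max(0))
Q=Q[Q[:,0]<535];print(Q.mean(0),cv2.minAreaRect(Q[:,:2].astype(np.float32)))
E
```

```text
top
pot [504.6 383.9] r 30.7 z 119.8 136 136
pot [586.3 299.2] r 30.7 z 100.8 114 114
pot [397.5 314.5] r 30.8 z 81.6 118 118
pot [383.2 185.3] r 30.7 z 74.1 106 106
scene
pot [508.  383.9] r 31.0 z 119.0 125 140
pot [590.4 299. ] r 31.1 z 99.7 128 139
pot [401.  314.5] r 31.0 z 79.6 100 110
pot [386.7 185.3] r 30.8 z 73.1 84 94
300 205 [ 30  28 184] [581.8  -4.4   1.8]
205 230 [ 15 136 131] [503.  265.7   2.5]
150 265 [ 32  85 186] [400.1 411.3  10.1]
400 250 [ 13 163 166] [ 457.1 -288.    -0.2]
350 310 [ 13 164 160] [ 289.4 -143.7   -0.9]
240 190 [ 23  35 183] [621.4 170.1   8.6]
250 220 [ 27  30 184] [534.7 138.5   2.2]
tray ((587.8234252929688, 4.4560699462890625), (154.82003784179688, 382.34539794921875), 5.160732269287109) 6620
board ((496.12225341796875, 352.82562255859375), (173.39120483398438, 259.6348571777344), 86.0694580078125) 3447
brush top [431.6 -71.  235.2] [420.6 -83.1 215.4] [444.9 -59.4 239.3]
holder (array([435.4, -75.3]), np.float64(27.20825628905642)) [ 405.4 -104.7   50.2] [464.1 -45.3  65.8] 107
lever 296 [ 476.3 -367.3  100.1] [ 600.6 -339.1  118.6]
[ 504.1 -347.5  110.9] ((505.4436950683594, -348.5499572753906), (15.513103485107422, 58.777748107910156), 85.70806121826172)
```

```bash
cat > plan.py <<'E'
import sys
from h import *
def headrot(deg):
    f=np.radians(deg); x=np.array([np.cos(f),np.sin(f),0]); z=np.array([0,0,-1.]); y=np.cross(z,x)
    return R.from_matrix(np.c_[x,y,z])
def plan(wps):
    """wps: (x,y,z,heading deg)"""
    st=manip.sense(); R0=R.from_rotvec(st["eef_rot"]); p0=st["tool_pos"]
    xa=R0.as_matrix()[:,0]; print("t",round(st["time_s"],2),"pos",np.round(p0,1),"head",round(np.degrees(np.arctan2(xa[1],xa[0])),1),"F",np.round(st["wrist_force"],1),"w",round(st["gripper_width"],1))
    for w in wps:
        s=R0.inv().apply(np.array(w[:3])-p0)/150; t=np.degrees((R0.inv()*headrot(w[3])).as_rotvec())/120
        print(w,"->",np.round(s,3).tolist(),np.round(t,3).tolist(), "rows",round(max(np.linalg.norm(s)*150/62.5,np.linalg.norm(t)*120/10.7),1))
if __name__=="__main__":
    a=[float(v) for v in sys.argv[1:]]; plan([a[i:i+4] for i in range(0,len(a),4)])
E
python3 plan.py 340 -590 240 10  420 -500 240 0 505 -348 260 0
```

```text
t 1.6 pos [ 221.8 -637.5  238.7] head 19.2 F [ 0.3 -0.3  1.3] w 87.8
[340.0, -590.0, 240.0, 10.0] -> [0.848, -0.04, -0.009] [-0.0, 0.0, 0.077] rows 2.0
[420.0, -500.0, 240.0, 0.0] -> [1.549, -0.432, -0.009] [-0.0, 0.0, 0.16] rows 3.9
[505.0, -348.0, 260.0, 0.0] -> [2.418, -1.203, -0.142] [-0.0, 0.0, 0.16] rows 6.5
```

```bash
python3 - <<'E'
import cv2
a=cv2.imread("pics/top0.png")[175:245,385:475]; b=cv2.imread("pics/scene0.png")[180:260,95:185]
cv2.imwrite("pics/valvez.png",cv2.hconcat([cv2.resize(a,(400,400),interpolation=cv2.INTER_CUBIC),cv2.resize(b,(400,400),interpolation=cv2.INTER_CUBIC)]))
E
```

```text
(no output)
```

View pics/valvez.png

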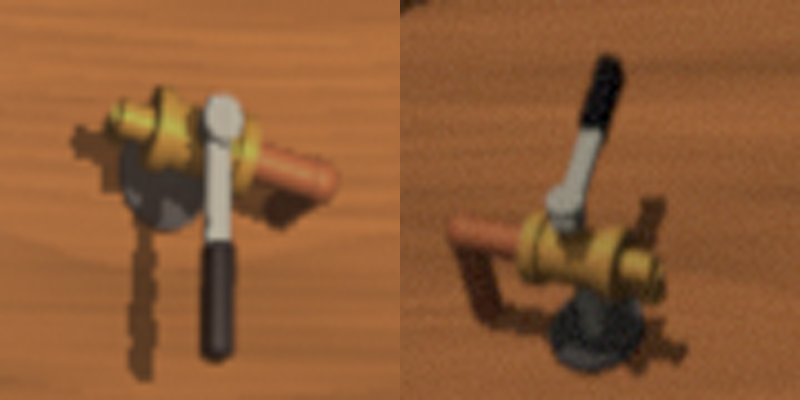

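The valve close-up shows the lever is not quite square to the pipe, so it starts slightly open. I'll go there and look with the wrist camera.

>>> servo_tool:
  increments: [0.85,-0.04,-0.05,0,0,0.08,-1,1.0,-0.43,-0.05,0,0,0.16,-1,1.0,-0.43,-0.05,0,0,0.16,-1]

```text
time_s: 1.98
tool_pos: [343.7, -525.6, 246.2]
eef_rot: [-3.141, 0.001, -0.001]
wrist_force: [0.6, -0.0, -0.2]
gripper_width: 88.3
```

```bash
python3 plan.py 450 -420 260 0  460 -348 260 0
python3 - <<'E'
from h import *
np.set_printoptions(precision=1,suppress=True)
for n in ["top","scene"]:
    P=np.load(f"/tmp/{n}.npy"); Q=P[(np.abs(P[...,0]-585)<60)&(np.abs(P[...,1]+352)<75)&(P[...,2]>60)&(P[...,2]<96)]
    print(n,len(Q),Q.mean(0)); _,s,vt=np.linalg.svd(Q[:,:2]-Q[:,:2].mean(0),full_matrices=False); print(s,vt[0],cv2.minAreaRect(Q[:,:2].astype(np.float32)))
E
```

```text
t 1.98 pos [ 343.7 -525.6  246.2] head -0.1 F [ 0.6 -0.  -0.2] w 88.3
[450.0, -420.0, 260.0, 0.0] -> [0.708, -0.705, -0.091] [-0.0, -0.0, -0.0] rows 2.4
[460.0, -348.0, 260.0, 0.0] -> [0.774, -1.185, -0.091] [-0.0, -0.0, -0.0] rows 3.4
top 414 [ 583.3 -361.2   76.4]
[736.7 204.9] [0.2 1. ] ((583.5513305664062, -366.80322265625), (89.4835433959961, 106.29469299316406), 23.027494430541992)
scene 451 [ 596.2 -361.    75.9]
[717.2 200.8] [-0.2 -1. ] ((588.8316040039062, -366.3431396484375), (90.99143981933594, 103.51451110839844), 26.09095573425293)
```

>>> servo_tool:
  increments: [0.75,-0.95,-0.09,0,0,0,-1,0.75,-0.95,-0.09,0,0,0,-1,0.75,-0.95,-0.09,0,0,0,-1,0.75,-0.95,-0.09,0,0,0,-1]

```text
time_s: 2.48
tool_pos: [458.9, -380.2, 260.6]
eef_rot: [-3.141, -0.007, -0.003]
wrist_force: [0.5, -0.5, -0.7]
gripper_width: 87.8
```

```bash
python3 - <<'E'
from h import *
np.set_printoptions(precision=1,suppress=True)
p,P,d=shot("wrist","w1"); np.save("/tmp/w1.npy",P); print(manip.sense()["tool_pos"])
for t in ["valve_lever","valve_axis","valve_grip"]: print(t,[(np.round(r["centre"],0),round(r["score"],2)) for r in eyes.search_frame("wrist",t)])
E
```

```text
[ 457.5 -381.8  260.3]
valve_lever [(array([ 545., -356.,  113.]), 0.62)]
valve_axis [(array([ 578., -355.,   83.]), 0.73)]
valve_grip [(array([ 543., -350.,  111.]), 0.66)]
```

View pics/w1.png

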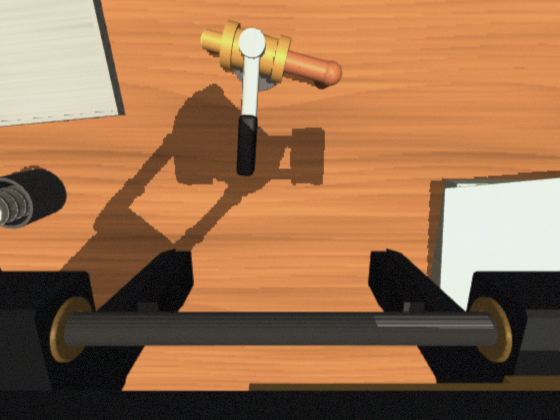

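```bash
python3 - <<'E'
from h import *
np.set_printoptions(precision=1,suppress=True)
P=np.load("/tmp/w1.npy")
for u,v in [(252,42),(250,80),(248,120),(246,145),(246,165),(212,40),(230,45),(275,60),(300,65),(330,72)]: print(u,v,P[v,u])
Q=P[15:185,190:345].reshape(-1,3)
L=Q[Q[:,2]>104]; print("lever",len(L),cv2.minAreaRect(L[:,:2].astype(np.float32)))
k=L[np.abs(L[:,0]-L[:,0].min())<52]; print("grip",k.mean(0),cv2.minAreaRect(k[:,:2].astype(np.float32)))
B=Q[(Q[:,2]>60)&(Q[:,2]<100)&(Q[:,0]>540)]
_,s,vt=np.linalg.svd(B[:,:2]-B[:,:2].mean(0),full_matrices=False); print(B.mean(0),s,np.degrees(np.arctan2(vt[0][1],vt[0][0])))
c=B[B[:,2]>72]; 
for y0 in range(-420,-300,8):
    s_=B[(np.abs(B[:,1]-y0)<4)]; 
    if len(s_)>5: print(y0,len(s_),np.percentile(s_[:,0],[5,50,95]),s_[:,2].max(),s_[s_[:,2]>s_[:,2].max()-2][:,0].mean())
E
```

```text
252 42 [ 590.3 -356.2  110.2]
250 80 [ 561.3 -353.5  105.2]
248 120 [ 527.7 -351.9  114.5]
246 145 [ 506.  -349.3  111.8]
246 165 [ 488.1 -349.   113. ]
212 40 [ 599.1 -315.8   73. ]
230 45 [ 592.4 -334.5   86.5]
275 60 [ 580.2 -375.    86.7]
300 65 [ 577.8 -398.6   74.3]
330 72 [ 571.5 -427.1   76.6]
lever 2320 ((539.9226684570312, -352.96136474609375), (21.09096908569336, 123.89649200439453), 86.6925048828125)
grip [ 505.3 -349.5  112.8] ((504.1418762207031, -348.9662170410156), (16.166885375976562, 51.929176330566406), 85.23689270019531)
[ 585.  -370.4   77.2] [2277.3  537.3] 76.65785165786149
-420 192 [564.4 572.6 582.8] 76.77767329554428 574.3314094727093
-412 198 [566.8 575.2 584.6] 76.48292233649073 576.1482527255891
-404 190 [568.8 576.9 587. ] 76.80718168492109 578.7320844369988
-396 190 [571.  578.7 588.7] 77.00437225149301 579.6119035877351
-388 272 [573.2 584.5 600.2] 87.45407955244184 585.9246470247331
-380 341 [566.  582.7 600.6] 88.45740920215098 583.2573123304727
-372 383 [566.3 582.7 600.5] 87.91535598743218 583.3736515910105
-364 222 [571.6 581.  601.3] 99.95589961286117 580.4249810761121
-348 25 [579.3 585.1 609.5] 81.37089604701873 585.2784539299018
-340 368 [578.4 594.4 612.4] 87.39158652031296 598.626843039369
-332 412 [577.4 592.4 611.9] 87.90093856556098 595.7685805616754
-324 212 [577.3 591.  605.3] 88.49793434609228 594.4149408345306
-316 182 [591.4 599.  607.6] 75.98361211960332 600.0899363595013
-308 130 [593.1 599.2 608.2] 75.64174028277466 601.4078187892759
```

```bash
python3 plan.py 505 -349 160 -4.5  505 -349 85 -4.5
```

```text
t 2.67 pos [ 455.7 -384.   259.7] head -0.1 F [ 1.5 -0.2 -1.3] w 88.1
[505.0, -349.0, 160.0, -4.5] -> [0.329, -0.234, 0.664] [-0.0, 0.0, 0.037] rows 1.9
[505.0, -349.0, 85.0, -4.5] -> [0.329, -0.234, 1.164] [-0.0, 0.0, 0.037] rows 3.0
```

>>> servo_tool:
  increments: [0.33,-0.235,0.6,0,0,0.037,-0.3,0.33,-0.235,0.6,0,0,0.037,-0.3,0.33,-0.235,0.95,0,0,0.037,-0.3,0.33,-0.235,0.95,0,0,0.037,-0.3,0.33,-0.235,0.95,0,0,0.037,-0.3]

```text
time_s: 3.3
tool_pos: [505.2, -350.5, 118.5]
eef_rot: [3.138, -0.127, 0.001]
wrist_force: [-0.1, 0.4, 0.2]
gripper_width: 57.4
```

```bash
python3 plan.py 505 -349 85 -4.5; python3 -c "
from h import *
p,P,d=shot('wrist','w2')"
```

```text
t 3.3 pos [ 505.2 -350.5  118.5] head -4.6 F [-0.1  0.4  0.2] w 57.4
[505.0, -349.0, 85.0, -4.5] -> [-0.002, -0.01, 0.223] [0.0, -0.0, -0.001] rows 0.5
```

View pics/w2.png

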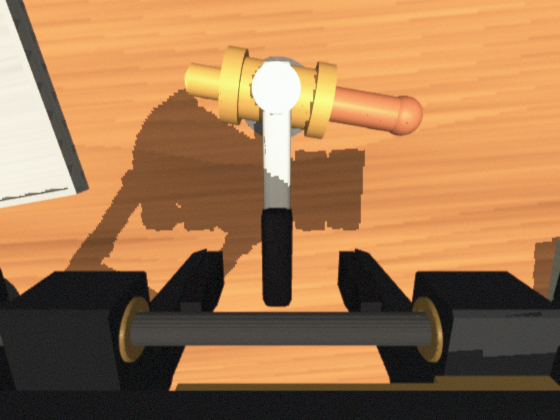

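The grip lies centred between the fingers, so I'll lower and close.

>>> servo_tool:
  increments: [0,0,0.22,0,0,0,-0.3,0,0,0.22,0,0,0,-0.3,0,0,0.22,0,0,0,0.9,0,0,0.22,0,0,0,0.9,0,0,0.22,0,0,0,0.9,0,0,0.22,0,0,0,0.9]
  squeeze: 12

```text
time_s: 4.1
tool_pos: [506.4, -350.9, 87.2]
eef_rot: [3.137, -0.127, 0.005]
wrist_force: [-0.3, 4.0, 2.6]
gripper_width: 19.4
```

```bash
python3 - <<'E'
from plan import *
a=np.array([590,-356.]); 
plan([(*(a+85.3*np.array([np.cos(np.radians(180+h)),np.sin(np.radians(180+h))])),85,h) for h in [-4.5,5,14,23,31.3]])
E
```

```text
t 4.1 pos [ 506.4 -350.9   87.2] head -4.6 F [-0.3  4.   2.6] w 19.4
(np.float64(504.9629514325642), np.float64(-349.30743913441484), 85, -4.5) -> [-0.01, -0.01, 0.015] [0.001, -0.002, -0.001] rows 0.0
(np.float64(505.02459225277414), np.float64(-363.43438485637523), 85, 5) -> [-0.002, 0.084, 0.015] [0.001, -0.002, -0.08] rows 0.9
(np.float64(507.2337745486575), np.float64(-376.63593769465166), 85, 14) -> [0.02, 0.171, 0.015] [0.001, -0.001, -0.155] rows 1.7
(np.float64(511.48093600050686), np.float64(-389.32936526013503), 85, 23) -> [0.055, 0.253, 0.015] [0.001, -0.001, -0.23] rows 2.6
(np.float64(517.1146617896716), np.float64(-400.31498024332217), 85, 31.3) -> [0.098, 0.323, 0.016] [0.001, -0.001, -0.299] rows 3.4
```

>>> servo_tool:
  increments: [0,0,0.01,0,0,0,0.9,0,0.085,0.01,0,0,-0.08,0.9,0.02,0.17,0.01,0,0,-0.155,0.9,0.055,0.253,0.01,0,0,-0.23,0.9,0.098,0.323,0.01,0,0,-0.3,0.9,0.098,0.323,0.01,0,0,-0.3,0.9,0.098,0.323,0.01,0,0,-0.3,0.9]

```text
time_s: 4.97
tool_pos: [519.3, -400.3, 86.9]
eef_rot: [3.02, 0.849, 0.009]
wrist_force: [4.8, 2.6, 3.7]
gripper_width: 16.1
```

>>> servo_tool:
  increments: [0,0,0,0,0,0,-0.3,0,0,0,0,0,0,-0.3,0,0,0,0,0,0,-0.3,0,0,-0.8,0,0,0,-0.3,0,0,-0.8,0,0,0,-0.3]

```text
time_s: 5.6
tool_pos: [517.6, -399.6, 207.1]
eef_rot: [3.022, 0.849, 0.007]
wrist_force: [0.9, -0.9, -0.2]
gripper_width: 57.3
```

>>> servo_tool:
  increments: [-0.3,0,-0.2,0,0,0,-1,-0.3,0,-0.2,0,0,0,-1,-0.3,0,-0.2,0,0,0,-1]

```text
time_s: 5.98
tool_pos: [478.7, -422.6, 236.0]
eef_rot: [3.024, 0.848, 0.007]
wrist_force: [0.2, -0.3, -0.1]
gripper_width: 85.2
```

```bash
python3 -c "
from h import *
p,P,d=shot('wrist','w3'); np.save('/tmp/w3.npy',P)
Q=P.reshape(-1,3); Q=Q[(np.hypot(Q[:,0]-590,Q[:,1]+356)<125)]
L=Q[(Q[:,2]>104)&(Q[:,2]<120)]; k=L[np.hypot(L[:,0]-590,L[:,1]+356)>60]
print(k.mean(0),len(k),cv2.minAreaRect(k[:,:2].astype(np.float32)))
m=k.mean(0);print(np.degrees(np.arctan2(m[1]+356,m[0]-590))%360)
print(manip.sense()['tool_pos'])
"
```

```text
[ 518.35222203 -401.46720968  112.97334276] 1180 ((517.506591796875, -402.0067138671875), (52.43768310546875, 15.99933910369873), 31.89414405822754)
212.39894369954686
[ 478.6443815  -422.1089842   235.12696152]
```

View pics/w3.png

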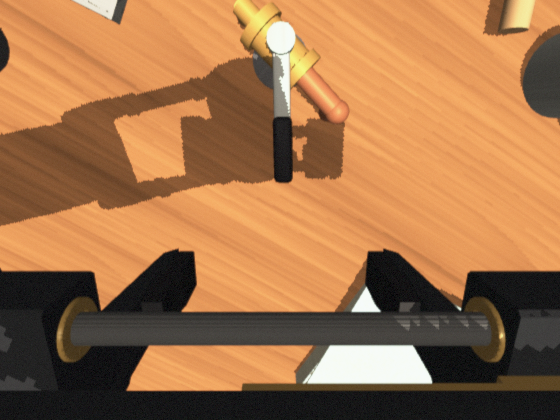

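Lever now reads 212°, against a shut direction of about 166°, so it is about 45° open. Next is the tall pot.

>>> servo_tool:
  increments: [0.3,-0.5,-0.25,0,0,0.09,-1,0.6,-0.95,-0.25,0,0,0.18,-1,0.6,-0.95,-0.25,0,0,0.27,-1,0.6,-0.95,-0.25,0,0,0.36,-1,0.6,-0.95,-0.25,0,0,0.45,-1,0.6,-0.95,-0.25,0,0,0.53,-1]

```text
time_s: 6.78
tool_pos: [481.0, -252.0, 270.5]
eef_rot: [-3.013, 0.878, 0.001]
wrist_force: [0.1, -0.6, -0.7]
gripper_width: 88.5
```

```bash
python3 plan.py 490 -100 275 95 506 384 260 95
```

```text
t 6.78 pos [ 481.  -252.   270.5] head -32.5 F [ 0.1 -0.6 -0.7] w 88.5
[490.0, -100.0, 275.0, 95.0] -> [-0.494, -0.887, -0.027] [-0.002, -0.001, -1.062] rows 11.9
[506.0, 384.0, 260.0, 95.0] -> [-2.136, -3.666, 0.083] [-0.002, -0.001, -1.062] rows 11.9
```

>>> servo_tool:
  increments: [-0.5,-0.95,-0.05,0,0,-0.088,-1,-0.5,-0.95,-0.05,0,0,-0.177,-1,-0.5,-0.95,-0.05,0,0,-0.265,-1,-0.5,-0.95,-0.05,0,0,-0.354,-1,-0.5,-0.95,-0.05,0,0,-0.44,-1,-0.5,-0.95,-0.05,0,0,-0.53,-1]

```text
time_s: 7.52
tool_pos: [493.7, -90.1, 276.2]
eef_rot: [-3.019, -0.852, 0.004]
wrist_force: [-0.5, -0.4, 0.1]
gripper_width: 87.9
```

```bash
python3 plan.py 500 80 275 95 506 384 260 95
```

```text
t 7.53 pos [493.7 -90.1 276.2] head 31.5 F [-0.5 -0.4  0.1] w 87.9
[500.0, 80.0, 275.0, 95.0] -> [0.629, -0.945, 0.012] [-0.003, -0.001, -0.529] rows 5.9
[506.0, 384.0, 260.0, 95.0] -> [1.723, -2.651, 0.121] [-0.003, -0.001, -0.529] rows 7.6
```

>>> servo_tool:
  increments: [0.64,-0.96,0,0,0,-0.088,-1,0.64,-0.96,0,0,0,-0.177,-1,0.64,-0.96,0,0,0,-0.265,-1,0.64,-0.96,0,0,0,-0.354,-1,0.64,-0.96,0,0,0,-0.44,-1,0.64,-0.96,0,0,0,-0.53,-1]

```text
time_s: 8.28
tool_pos: [499.2, 84.0, 274.5]
eef_rot: [-2.106, -2.32, 0.003]
wrist_force: [-0.7, 0.4, -0.0]
gripper_width: 88.3
```

```bash
python3 plan.py 500 230 275 95 506 370 260 95
```

```text
t 8.28 pos [499.2  84.  274.5] head 95.5 F [-0.7  0.4 -0. ] w 88.3
[500.0, 230.0, 275.0, 95.0] -> [0.968, 0.099, 0.001] [-0.004, -0.002, 0.004] rows 2.3
[506.0, 370.0, 260.0, 95.0] -> [1.893, 0.23, 0.104] [-0.004, -0.002, 0.004] rows 4.6
```

>>> servo_tool:
  increments: [0.95,0.1,0,0,0,0,-1,0.95,0.1,0,0,0,0,-1,0.95,0.1,0,0,0,0,-1,0.95,0.1,0,0,0,0,-1]

```text
time_s: 8.78
tool_pos: [499.4, 228.3, 273.3]
eef_rot: [-2.101, -2.322, 0.008]
wrist_force: [0.1, -1.0, 0.3]
gripper_width: 88.1
```

```bash
cat > wl.py <<'E'
import sys
from fit import *
def look(name,cs):
    p,P,d=shot("wrist",name); np.save("/tmp/wl.npy",P); return pots(P,cs)
if __name__=="__main__":
    a=[float(v) for v in sys.argv[2:]]
    look(sys.argv[1],[a[i:i+2] for i in range(0,len(a),2)])
E
python3 wl.py w4 506 384 588 299 399 314; python3 plan.py 506 384 160 95 506 384 75 95
```

```text
pot [506.2 385. ] r 30.4 z 119.3 790 790
pot [553.8 261.4] r 5.3 z 361.9 2569 3030
pot [399.7 316.4] r 30.6 z 79.4 977 977
t 8.82 pos [499.7 227.2 273.7] head 95.6 F [-1.2 -1.1 -0.5] w 88.4
[506.0, 384.0, 160.0, 95.0] -> [1.034, 0.152, 0.76] [-0.005, -0.002, 0.005] rows 3.1
[506.0, 384.0, 75.0, 95.0] -> [1.032, 0.157, 1.326] [-0.005, -0.002, 0.005] rows 4.1
```

View pics/w4.png

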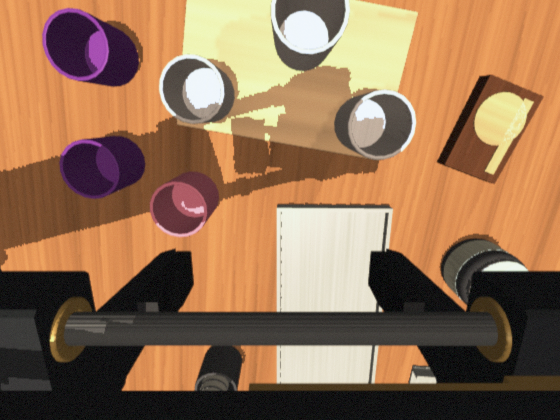

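The wrist view agrees with the overhead measurements: tall pot at (506,385), rim at 118.

>>> servo_tool:
  increments: [0.5,0.08,0.5,0,0,0.005,-1,1.0,0.155,0.68,0,0,0.005,-1,1.0,0.155,0.68,0,0,0.005,-1,1.0,0.155,0.68,0,0,0.005,-1,1.0,0.155,0.68,0,0,0.005,-1]

```text
time_s: 9.45
tool_pos: [507.5, 377.3, 171.8]
eef_rot: [-2.117, -2.31, 0.01]
wrist_force: [0.1, 0.9, 0.7]
gripper_width: 88.1
```

```bash
python3 plan.py 506.2 384.8 75 95
```

```text
t 9.45 pos [507.5 377.3 171.8] head 95.0 F [0.1 0.9 0.7] w 88.1
[506.2, 384.8, 75.0, 95.0] -> [0.049, 0.003, 0.645] [-0.005, -0.001, -0.0] rows 1.6
```

>>> servo_tool:
  increments: [0.05,-0.005,0.1,-0.005,0,0,-1,0.05,-0.005,0.64,-0.005,0,0,-1,0.05,-0.005,0.64,-0.005,0,0,-1,0.05,-0.005,0.64,-0.005,0,0,1,0.05,-0.005,0.64,-0.005,0,0,1,0.05,-0.005,0.64,-0.005,0,0,1,0.05,-0.005,0.64,-0.005,0,0,1]
  squeeze: 25

```text
time_s: 10.32
tool_pos: [506.6, 385.8, 78.3]
eef_rot: [-2.122, -2.316, -0.008]
wrist_force: [-0.4, 0.7, 5.7]
gripper_width: 66.1
```

>>> servo_tool:
  increments: [0,0,-0.2,0,0,0,1,0,0,-0.5,0,0,0,1,0,0,-0.5,0,0,0,1,0,0,-0.5,0,0,0,1]

```text
time_s: 10.82
tool_pos: [505.6, 385.0, 152.2]
eef_rot: [-2.122, -2.316, -0.006]
wrist_force: [0.1, 0.7, -3.9]
gripper_width: 65.9
```

```bash
python3 - <<'E'
from plan import *
# tray slots
c=np.array([588,4.5]); a=np.radians(5.16); 
for s in (105,0,-105): print(s,c+s*np.array([-np.sin(a),np.cos(a)]))
plan([(587,250,140,95),(597,109,140,95)])
E
```

```text
105 [578.55658353 109.07448009]
0 [588.    4.5]
-105 [ 597.44341647 -100.07448009]
t 10.82 pos [505.6 385.  152.2] head 95.0 F [ 0.1  0.7 -3.9] w 65.9
(587, 250, 140, 95) -> [-0.944, 0.462, 0.08] [0.001, -0.001, -0.0] rows 2.5
(597, 109, 140, 95) -> [-1.887, 0.446, 0.077] [0.001, -0.001, -0.0] rows 4.7
```

>>> servo_tool:
  increments: [0,0,-0.22,0,0,0,1,-0.5,0.2,-0.26,0,0,0,1,-0.97,0.4,-0.26,0,0,0,1,-0.97,0.4,-0.26,0,0,0,1,-0.97,0.4,-0.26,0,0,0,1]

```text
time_s: 11.45
tool_pos: [577.5, 242.3, 187.9]
eef_rot: [-2.125, -2.311, 0.001]
wrist_force: [-0.7, 0.1, -2.6]
gripper_width: 65.6
```

>>> servo_tool:
  increments: [-0.97,0.05,0,0,0,0,1,-0.97,0.05,0,0,0,0,1,-0.97,0.05,0,0,0,0,1]

```text
time_s: 11.82
tool_pos: [595.7, 95.9, 185.3]
eef_rot: [-2.125, -2.307, 0.006]
wrist_force: [0.2, 0.5, -2.7]
gripper_width: 66.1
```

```bash
python3 plan.py 597.4 -100 120 95 597.4 -100 78 95
```

```text
t 11.82 pos [595.7  95.9 185.3] head 94.7 F [ 0.2  0.5 -2.7] w 66.1
[597.4, -100.0, 120.0, 95.0] -> [-1.303, -0.093, 0.435] [-0.003, -0.0, -0.002] rows 3.3
[597.4, -100.0, 78.0, 95.0] -> [-1.303, -0.091, 0.715] [-0.003, -0.0, -0.002] rows 3.6
```

>>> servo_tool:
  increments: [-0.95,-0.07,0.2,0,0,0,1,-0.95,-0.07,0.2,0,0,0,1,-0.95,-0.07,0.2,0,0,0,1]

```text
time_s: 12.2
tool_pos: [594.4, -48.7, 152.0]
eef_rot: [-2.124, -2.302, 0.011]
wrist_force: [-0.3, -0.0, -2.6]
gripper_width: 65.9
```

```bash
python3 plan.py 597.4 -100 120 95 597.4 -100 80 95
```

```text
t 12.2 pos [594.4 -48.7 152. ] head 94.6 F [-0.3 -0.  -2.6] w 65.9
[597.4, -100.0, 120.0, 95.0] -> [-0.343, -0.005, 0.213] [-0.005, -0.001, -0.003] rows 1.0
[597.4, -100.0, 80.0, 95.0] -> [-0.344, -0.002, 0.479] [-0.005, -0.001, -0.003] rows 1.4
```

>>> servo_tool:
  increments: [-0.34,0,0.1,-0.005,0,0,1,-0.34,0,0.3,-0.005,0,0,1,-0.34,0,0.47,-0.005,0,0,1,-0.34,0,0.5,-0.005,0,0,1,-0.34,0,0.5,-0.005,0,0,1]

```text
time_s: 12.82
tool_pos: [596.5, -98.1, 75.3]
eef_rot: [-2.126, -2.306, 0.001]
wrist_force: [0.1, 0.2, -3.3]
gripper_width: 66.1
```

```bash
python3 plan.py 597.4 -100 75 95
```

```text
t 12.82 pos [596.5 -98.1  75.3] head 94.7 F [ 0.1  0.2 -3.3] w 66.1
[597.4, -100.0, 75.0, 95.0] -> [-0.013, 0.005, 0.002] [-0.002, -0.001, -0.003] rows 0.0
```

>>> servo_tool:
  increments: [-0.01,0,0.02,0,0,0,1,-0.01,0,0.02,0,0,0,1]

```text
time_s: 13.08
tool_pos: [597.1, -98.0, 74.7]
eef_rot: [-2.125, -2.306, -0.001]
wrist_force: [-4.6, 3.3, 13.3]
gripper_width: 65.9
```

Contact with the tray floor. Release and rise.

>>> servo_tool:
  increments: [0,0,0,0,0,0,-1,0,0,0,0,0,0,-1,0,0,0,0,0,0,-1,0,0,-0.4,0,0,0,-1,0,0,-0.9,0,0,0,-1,0,0,-0.9,0,0,0,-1]

```text
time_s: 13.82
tool_pos: [600.8, -99.3, 215.4]
eef_rot: [2.127, 2.308, 0.008]
wrist_force: [0.3, 0.0, -0.8]
gripper_width: 87.7
```

>>> servo_tool:
  increments: [0.98,-0.05,0.1,0,0,0,-1,0.98,-0.05,0.1,0,0,0,-1,0.98,-0.05,0.1,0,0,0,-1]

```text
time_s: 14.2
tool_pos: [579.8, 49.2, 198.8]
eef_rot: [2.126, 2.313, 0.006]
wrist_force: [0.0, -0.3, 1.1]
gripper_width: 88.1
```

```bash
python3 plan.py 588.5 299 160 95 ; python3 wl.py w5 597 -100 588 299; python3 - <<'E'
from fit import *
for n in ["top","scene"]:
    p,P,d=shot(n,n+"1"); print(n); pots(P,[(597,-100),(588,299),(400,315)])
E
```

```text
t 14.2 pos [579.8  49.2 198.8] head 94.8 F [ 0.  -0.3  1.1] w 88.1
[588.5, 299.0, 160.0, 95.0] -> [1.654, 0.197, 0.263] [0.001, -0.001, -0.001] rows 4.0
pot [597.2 -95.5] r 30.5 z 115.9 715 715
top
pot [595.4 -98.8] r 30.5 z 117.0 97 97
pot [586.2 299.3] r 30.7 z 101.0 116 116
pot [397.5 314.5] r 30.8 z 81.6 116 116
scene
pot [598.7 -98.5] r 30.9 z 116.9 130 138
pot [589.8 299.1] r 30.6 z 99.2 135 143
pot [401.7 314. ] r 31.0 z 79.4 102 118Traceback (most recent call last):
  File "wl.py", line 7, in <module>
    look(sys.argv[1],[a[i:i+2] for i in range(0,len(a),2)])
    ~~~~^^^^^^^^^^^^^^^^^^^^^^^^^^^^^^^^^^^^^^^^^^^^^^^^^^^
  File "wl.py", line 4, in look
    p,P,d=shot("wrist",name); np.save("/tmp/wl.npy",P); return pots(P,cs)
                                                               ~~~~^^^^^^
  File "fit.py", line 12, in pots
    s=r[rng.choice(len(r),3,False),:2]
        ~~~~~~~~~~^^^^^^^^^^^^^^^^
  File "numpy/random/_generator.pyx", line 864, in numpy.random._generator.Generator.choice
ValueError: a must be a positive integer unless no samples are taken
```

View pics/scene1.png

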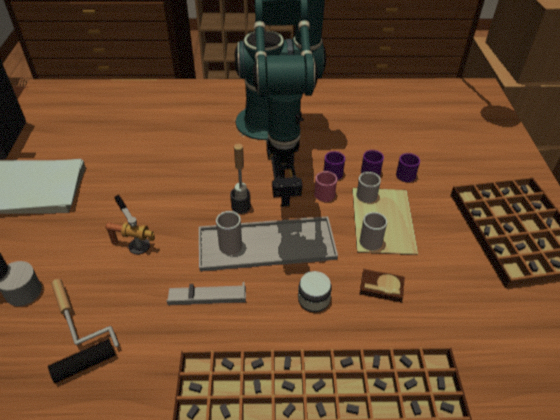

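The tall pot stands in the tray (scene (229,233)). Next, the mid pot at (588,299).

>>> servo_tool:
  increments: [0.98,0.12,0,0,0,0,-1,0.98,0.12,0,0,0,0,-1,0.98,0.12,0,0,0,0,-1]

```text
time_s: 14.72
tool_pos: [587.3, 195.7, 199.5]
eef_rot: [2.124, 2.311, 0.006]
wrist_force: [0.0, -0.1, -0.9]
gripper_width: 88.0
```

```bash
python3 plan.py 588.3 299.2 150 95  588.3 299.2 55 95
```

```text
t 14.72 pos [587.3 195.7 199.5] head 94.8 F [ 0.  -0.1 -0.9] w 88.0
[588.3, 299.2, 150.0, 95.0] -> [0.687, 0.063, 0.331] [0.002, -0.0, -0.001] rows 1.8
[588.3, 299.2, 55.0, 95.0] -> [0.686, 0.061, 0.964] [0.002, -0.0, -0.001] rows 2.8
```

>>> servo_tool:
  increments: [0.4,0.04,0.1,0,0,0,-1,0.68,0.062,0.3,0,0,0,-1,0.68,0.062,0.3,0,0,0,-1,0.68,0.062,0.33,0,0,0,-1,0.68,0.062,0.7,0,0,0,-1,0.68,0.062,0.93,0,0,0,-1,0.68,0.062,0.96,0,0,0,-1,0.68,0.062,0.96,0,0,0,-1]

```text
time_s: 15.72
tool_pos: [589.9, 297.3, 57.0]
eef_rot: [2.125, 2.309, 0.008]
wrist_force: [0.6, 0.1, 0.8]
gripper_width: 88.4
```

>>> servo_tool:
  increments: [0,0,0,0,0,0,1,0,0,0,0,0,0,1,0,0,0,0,0,0,1,0,0,0,0,0,0,1,0,0,-0.1,0,0,0,1,0,0,-0.5,0,0,0,1,0,0,-0.7,0,0,0,1,0,0,-0.7,0,0,0,1]

```text
time_s: 16.73
tool_pos: [591.7, 298.4, 166.5]
eef_rot: [2.123, 2.307, 0.02]
wrist_force: [0.6, -0.4, -2.2]
gripper_width: 65.7
```

```bash
python3 plan.py 587 150 150 95  588 5 120 95
```

```text
t 16.73 pos [591.7 298.4 166.5] head 94.8 F [ 0.6 -0.4 -2.2] w 65.7
[587.0, 150.0, 150.0, 95.0] -> [-0.984, -0.115, 0.105] [0.006, -0.002, -0.002] rows 2.4
[588.0, 5.0, 120.0, 95.0] -> [-1.948, -0.191, 0.3] [0.006, -0.002, -0.002] rows 4.8
```

>>> servo_tool:
  increments: [-0.98,-0.11,0.1,0.005,0,0,1,-0.98,-0.11,0.1,0.005,0,0,1,-0.98,-0.11,0.1,0.005,0,0,1]

```text
time_s: 17.1
tool_pos: [585.5, 147.4, 147.8]
eef_rot: [-2.128, -2.307, -0.001]
wrist_force: [0.2, 0.9, -2.2]
gripper_width: 65.6
```

>>> servo_tool:
  increments: [-0.9,-0.07,0.1,0,0,0,1,-0.95,-0.07,0.1,0,0,0,1,-0.95,-0.07,0.1,0,0,0,1,-0.95,-0.07,0.1,0,0,0,1]

```text
time_s: 17.6
tool_pos: [585.4, 3.3, 130.7]
eef_rot: [-2.13, -2.302, 0.002]
wrist_force: [1.0, 1.1, -2.0]
gripper_width: 65.5
```

```bash
python3 plan.py 588 5 100 95 588 5 54 95
```

```text
t 17.6 pos [585.4   3.3 130.7] head 94.5 F [ 1.   1.1 -2. ] w 65.5
[588.0, 5.0, 100.0, 95.0] -> [0.009, 0.019, 0.204] [-0.002, -0.001, -0.004] rows 0.5
[588.0, 5.0, 54.0, 95.0] -> [0.008, 0.02, 0.511] [-0.002, -0.001, -0.004] rows 1.2
```

>>> servo_tool:
  increments: [0,0.015,0.2,0,0,0,1,0,0.015,0.45,0,0,0,1,0,0.015,0.51,0,0,0,1,0,0.015,0.51,0,0,0,1,0,0.015,0.525,0,0,0,1]

```text
time_s: 18.23
tool_pos: [586.3, 5.3, 54.6]
eef_rot: [-2.126, -2.302, 0.005]
wrist_force: [-13.1, 0.6, 28.0]
gripper_width: 65.5
```

Contact. Release, rise and go to the low pot.

>>> servo_tool:
  increments: [0,0,-0.01,0,0,0,-1,0,0,-0.01,0,0,0,-1,0,0,-0.01,0,0,0,-1,0,0,-0.4,0,0,0,-1,0,0,-0.9,0,0,0,-1,0,0,-0.9,0,0,0,-1]

```text
time_s: 18.98
tool_pos: [590.9, 4.9, 195.1]
eef_rot: [-2.131, -2.307, -0.004]
wrist_force: [0.2, -0.1, 0.7]
gripper_width: 87.9
```

```bash
python3 plan.py 500 130 190 95 399.7 315 150 95; python3 - <<'E'
from fit import *
for n in ["top"]:
    p,P,d=shot(n,n+"2"); print(n); pots(P,[(597,-100),(399,315)])
E
```

```text
t 18.98 pos [590.9   4.9 195.1] head 94.6 F [ 0.2 -0.1  0.7] w 87.9
[500.0, 130.0, 190.0, 95.0] -> [0.88, -0.538, 0.036] [0.001, -0.001, -0.004] rows 2.5
[399.7, 315.0, 150.0, 95.0] -> [2.161, -1.107, 0.306] [0.001, -0.001, -0.004] rows 5.9
top
pot [590.9 -60.7] r 14.6 z 580.4 83 105
pot [397.5 314.4] r 30.8 z 81.5 127 127
```

>>> servo_tool:
  increments: [0.98,-0.52,0.05,0,0,0,-1,0.98,-0.52,0.05,0,0,0,-1,0.98,-0.52,0.05,0,0,0,-1]

```text
time_s: 19.4
tool_pos: [497.7, 146.5, 184.6]
eef_rot: [-2.127, -2.305, 0.003]
wrist_force: [-0.1, 1.3, -0.5]
gripper_width: 88.0
```

>>> servo_tool:
  increments: [0.98,-0.52,0.05,0,0,0,-1,0.98,-0.52,0.05,0,0,0,-1,0.98,-0.52,0.05,0,0,0,-1]

```text
time_s: 19.77
tool_pos: [405.2, 287.8, 175.3]
eef_rot: [-2.125, -2.305, 0.009]
wrist_force: [0.5, -0.8, 0.2]
gripper_width: 88.0
```

```bash
python3 plan.py 399.5 314.6 130 95 399.5 314.6 35 95; python3 wl.py w6 400 315
```

```text
t 19.77 pos [405.2 287.8 175.3] head 94.7 F [ 0.5 -0.8  0.2] w 88.0
[399.5, 314.6, 130.0, 95.0] -> [0.181, -0.02, 0.302] [-0.004, -0.001, -0.003] rows 0.8
[399.5, 314.6, 35.0, 95.0] -> [0.18, -0.015, 0.936] [-0.004, -0.001, -0.003] rows 2.3
pot [406.3 300. ] r 14.2 z 278.8 5484 16664
```

View pics/w6.png

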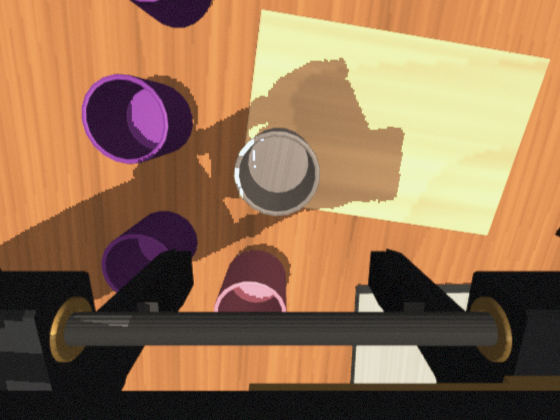

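The low pot (277,172) lies between the fingers and both look-alikes are clear of the finger paths.

>>> servo_tool:
  increments: [0.1,-0.01,0.1,0,0,0,-1,0.18,-0.02,0.25,0,0,0,-1,0.18,-0.02,0.3,0,0,0,-1,0.18,-0.02,0.6,0,0,0,-1,0.18,-0.015,0.9,0,0,0,-1,0.18,-0.015,0.93,0,0,0,-1,0.18,-0.015,0.93,0,0,0,-1]

```text
time_s: 20.7
tool_pos: [396.9, 317.6, 35.9]
eef_rot: [-2.122, -2.303, 0.009]
wrist_force: [0.8, 0.3, 1.1]
gripper_width: 88.2
```

>>> servo_tool:
  increments: [0,0,0,0,0,0,1,0,0,0,0,0,0,1,0,0,0,0,0,0,1,0,0,0,0,0,0,1,0,0,-0.1,0,0,0,1,0,0,-0.5,0,0,0,1,0,0,-0.8,0,0,0,1,0,0,-0.8,0,0,0,1]

```text
time_s: 21.7
tool_pos: [400.8, 319.2, 160.6]
eef_rot: [-2.123, -2.304, -0.004]
wrist_force: [1.1, 0.4, -3.7]
gripper_width: 64.8
```

```bash
python3 plan.py 480 210 150 95  578.5 112 120 95
```

```text
t 21.7 pos [400.8 319.2 160.6] head 94.7 F [ 1.1  0.4 -3.7] w 64.8
[480.0, 210.0, 150.0, 95.0] -> [-0.769, 0.467, 0.062] [-0.002, -0.004, -0.003] rows 2.2
[578.5, 112.0, 120.0, 95.0] -> [-1.476, 1.069, 0.254] [-0.002, -0.004, -0.003] rows 4.4
```

>>> servo_tool:
  increments: [-0.7,0.52,0.05,0,0,0,1,-0.75,0.55,0.05,0,0,0,1,-0.75,0.55,0.05,0,0,0,1]

```text
time_s: 22.08
tool_pos: [492.3, 210.8, 149.5]
eef_rot: [-2.126, -2.3, 0.001]
wrist_force: [-0.4, 0.3, -3.9]
gripper_width: 65.4
```

>>> servo_tool:
  increments: [-0.7,0.5,0.1,0,0,0,1,-0.7,0.5,0.1,0,0,0,1,-0.7,0.5,0.1,0,0,0,1,-0.7,0.5,0.1,0,0,0,1]

```text
time_s: 22.58
tool_pos: [573.6, 112.1, 131.3]
eef_rot: [-2.125, -2.296, 0.006]
wrist_force: [-0.8, 0.2, -2.3]
gripper_width: 64.8
```

```bash
python3 plan.py 578.5 113 80 95 578.5 113 35 95
```

```text
t 22.57 pos [573.6 112.1 131.3] head 94.4 F [-0.8  0.2 -2.3] w 64.8
[578.5, 113.0, 80.0, 95.0] -> [0.001, 0.037, 0.342] [-0.005, -0.003, -0.005] rows 0.8
[578.5, 113.0, 35.0, 95.0] -> [-0.001, 0.04, 0.642] [-0.005, -0.003, -0.005] rows 1.5
```

>>> servo_tool:
  increments: [0,0.03,0.3,0,0,0,1,0,0.03,0.58,0,0,0,1,0,0.03,0.64,0,0,0,1,0,0.03,0.64,0,0,0,1,0,0.03,0.65,0,0,0,1]

```text
time_s: 23.2
tool_pos: [577.1, 114.3, 34.7]
eef_rot: [-2.124, -2.298, 0.004]
wrist_force: [-0.5, 0.0, -2.9]
gripper_width: 64.6
```

>>> servo_tool:
  increments: [0,0,0.015,0,0,0,1,0,0,0.02,0,0,0,1]

```text
time_s: 23.45
tool_pos: [577.3, 114.2, 34.2]
eef_rot: [-2.124, -2.299, 0.004]
wrist_force: [-5.7, -2.8, 14.5]
gripper_width: 64.7
```

>>> servo_tool:
  increments: [0,0,0,0,0,0,-1,0,0,0,0,0,0,-1,0,0,0,0,0,0,-1,0,0,-0.4,0,0,0,-1,0,0,-0.98,0,0,0,-1,0,0,-0.98,0,0,0,-1,0,0,-0.98,0,0,0,-1]

```text
time_s: 24.32
tool_pos: [580.9, 113.7, 184.1]
eef_rot: [-2.126, -2.302, -0.003]
wrist_force: [0.1, -0.3, 0.8]
gripper_width: 87.9
```

>>> servo_tool:
  increments: [-0.6,-0.5,-0.9,0,0,0,-1,-0.6,-0.5,-0.9,0,0,0,-1,-0.6,-0.5,-0.9,0,0,0,-1,-0.6,-0.5,-0.9,0,0,0,-1]

```text
time_s: 24.82
tool_pos: [514.4, 15.6, 320.8]
eef_rot: [-2.131, -2.302, -0.007]
wrist_force: [0.8, -0.3, -0.1]
gripper_width: 88.4
```

```bash
python3 plan.py 433 -72 290 95; python3 - <<'E'
from fit import *
for n in ["top","scene"]:
    p,P,d=shot(n,n+"3"); print(n); pots(P,[(597,-100),(588,5),(578,112)])
    Q=P[(np.hypot(P[...,0]-432,P[...,1]+70)<30)&(P[...,2]>222)&(P[...,2]<245)]; print("brush top",len(Q),np.median(Q,0),Q.min(0),Q.max(0))
E
```

```text
t 24.82 pos [514.4  15.6 320.8] head 94.4 F [ 0.8 -0.3 -0.1] w 88.4
[433.0, -72.0, 290.0, 95.0] -> [-0.542, -0.586, 0.202] [0.0, -0.003, -0.005] rows 2.0
top
pot [613.1 -55.2] r 31.3 z 117.2 44 44
pot [557.3   5.4] r 23.5 z 696.8 98 143
pot [544.8  67.7] r 7.0 z 246.7 7 7
brush top 88 [433.9 -71.3 235.2] [425.4 -83.1 225.3] [444.9 -59.9 239.7]
scene
pot [616.7 -56.5] r 30.0 z 117.6 60 67
pot [528.7   0.1] r 26.0 z 680.5 121 319
pot [548.7  66.3] r 7.7 z 679.6 47 48
brush top 76 [442.1 -71.6 234.2] [424.4 -83.  222.5] [449.5 -60.8 240. ]
```

View pics/scene3.png

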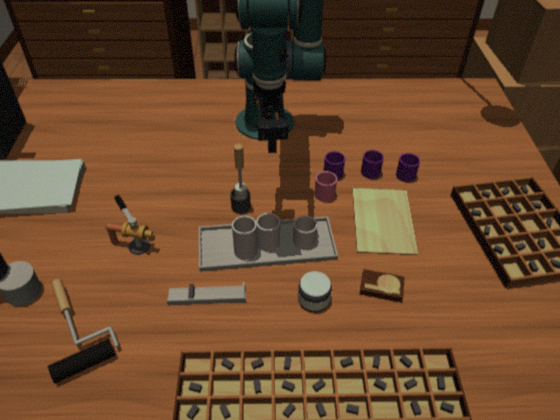

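The scene view shows all three pots in the tray, with the tall one now knocked next to the mid one at about (615,-56). It is still upright in the tray. Now the brush.

>>> servo_tool:
  increments: [-0.54,-0.56,0.0,0,0,-0.005,-1,-0.54,-0.56,0.0,0,0,-0.005,-1,-0.54,-0.56,0.0,0,0,-0.005,-1,-0.54,-0.56,0.0,0,0,-0.005,-1]

```text
time_s: 25.42
tool_pos: [435.9, -69.5, 314.6]
eef_rot: [-2.112, -2.308, 0.0]
wrist_force: [-0.4, 0.1, 0.5]
gripper_width: 88.0
```

```bash
python3 - <<'E'
from plan import *
np.set_printoptions(precision=1,suppress=True)
p,P,d=shot("wrist","w7")
for lo,hi in((225,245),(60,160),(50,68)):
    Q=P[(np.hypot(P[...,0]-434,P[...,1]+72)<40)&(P[...,2]>lo)&(P[...,2]<hi)]; 
    if len(Q): print(lo,len(Q),np.median(Q,0),Q.min(0),Q.max(0))
Q=P[(np.hypot(P[...,0]-434,P[...,1]+72)<40)&(P[...,2]>228)&(P[...,2]<245)]; print(cv2.minEnclosingCircle(Q[:,:2].astype(np.float32)))
plan([(435,-72,180,95)])
for n in ["top","scene"]:
    p,P,d=shot(n,n+"4"); print(n)
    Q=P[(np.hypot(P[...,0]-434,P[...,1]+75)<45)&(P[...,2]>50)&(P[...,2]<64)]; print(len(Q)); 
    if len(Q): print(cv2.minEnclosingCircle(Q[:,:2].astype(np.float32)))
E
```

```text
225 942 [434.2 -68.8 235.3] [421.5 -82.4 225.2] [447.  -57.6 237.4]
60 806 [434.1 -64.4  84.4] [407.  -95.3  60. ] [465.6 -43.7 121.5]
50 466 [435.1 -59.3  60.1] [406.7 -95.6  50. ] [465.6 -43.5  67.2]
((434.25823974609375, -70.55018615722656), 12.953039169311523)
t 25.48 pos [436.2 -69.3 315. ] head 95.1 F [-0.1 -0.6  0.1] w 88.4
(435, -72, 180, 95) -> [-0.025, -0.002, 0.9] [-0.004, -0.004, 0.001] rows 2.2
top
24
((439.5892333984375, -52.49625015258789), 19.251056671142578)
scene
140
((440.3349609375, -76.95451354980469), 32.256473541259766)
```

View pics/w7.png

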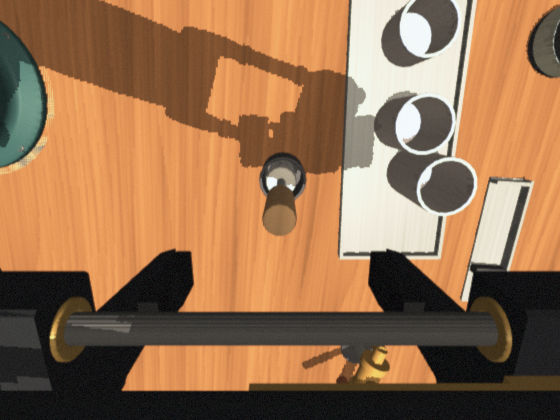

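>>> servo_tool:
  increments: [-0.01,-0.01,0.4,0,0,0,-0.5,-0.01,-0.01,0.8,0,0,0,-0.5,-0.01,-0.01,0.87,0,0,0,-0.5,-0.01,-0.01,0.87,0,0,0,-0.5]

```text
time_s: 26.08
tool_pos: [434.6, -69.4, 185.6]
eef_rot: [-2.109, -2.312, -0.0]
wrist_force: [0.5, -0.2, -0.7]
gripper_width: 65.8
```

```bash
python3 plan.py 434.5 -71 185 95
```

```text
t 26.07 pos [434.6 -69.4 185.6] head 95.3 F [ 0.5 -0.2 -0.7] w 65.8
[434.5, -71.0, 185.0, 95.0] -> [-0.011, -0.002, 0.004] [-0.004, -0.004, 0.002] rows 0.1
```

>>> servo_tool:
  increments: [-0.01,0,0,0,0,0,1,-0.01,0,0,0,0,0,1,-0.01,0,0,0,0,0,1,-0.01,0,0,0,0,0,1,-0.01,0,0,0,0,0,1,-0.01,0,0,0,0,0,1]
  squeeze: 35

```text
time_s: 26.82
tool_pos: [435.2, -71.0, 186.1]
eef_rot: [-2.11, -2.312, -0.001]
wrist_force: [-0.1, 0.6, 1.4]
gripper_width: 24.7
```

>>> servo_tool:
  increments: [0,0,-0.2,0,0,0,1,0,0,-0.6,0,0,0,1,0,0,-1,0,0,0,1,0,0,-1,0,0,0,1,0,0,-1,0,0,0,1]

```text
time_s: 27.45
tool_pos: [435.8, -72.1, 334.9]
eef_rot: [-2.109, -2.311, 0.001]
wrist_force: [0.2, -0.4, -1.9]
gripper_width: 24.8
```

```bash
python3 - <<'E'
from fit import *
from plan import plan
st=manip.sense(); print(st["tool_pos"],st["gripper_width"])
for n in ["top","scene"]:
    p,P,d=shot(n,n+"5"); print(n); pots(P,[(614,-58),(588,5),(578,112)])
    Q=P[(np.hypot(P[...,0]-434,P[...,1]+70)<45)&(P[...,2]>135)&(P[...,2]<215)]; 
    for z in (145,165,185,205):
        q=Q[np.abs(Q[:,2]-z)<10]; print(z,len(q),q.mean(0) if len(q) else '')
E
```

```text
[435.8 -72.1 334.9] 24.81590001635691
top
pot [612.8 -55.4] r 30.7 z 116.8 85 85
pot [611.6 -53. ] r 28.5 z 115.2 42 42
pot [576.  110.4] r 30.7 z 77.9 109 109
145 0 
165 0 
185 0 
205 0 
scene
pot [616.8 -55.7] r 30.9 z 116.6 148 155
pot [616.1 -52.1] r 27.8 z 113.1 46 47
pot [580.  110.5] r 30.6 z 77.8 106 117
145 1 [444.3 -64.1 151.8]
165 65 [446.9 -71.9 165.4]
185 72 [448.  -72.1 185.1]
205 71 [448.7 -72.4 205.4]
```

View pics/scene5.png

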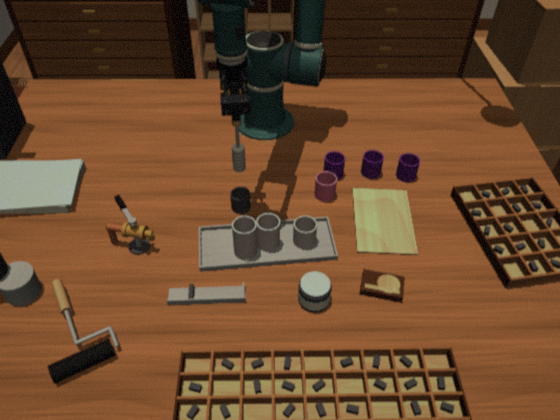

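The brush is held upright, tip about 181 below the TCP. Next I'll measure the mid pot and plan the scrub.

```bash
sed -i 's/def pots(P,cs,verbose=True):/def pots(P,cs,verbose=True,rad0=55):/; s/<55)/<rad0)/' fit.py; python3 - <<'E'
from fit import *
from plan import plan
for n in ["top","scene"]:
    p,P,d=shot(n); print(n); P2=P.copy(); P2[P[...,2]>104]=np.nan; pots(P2,[(588,5)],rad0=38)
plan([(560,-60,335,95),(617,-55.5,335,95)])
E
```

```text
top
pot [584.1   7.8] r 30.7 z 98.3 106 114
scene
pot [587.7   7.5] r 30.6 z 97.5 115 130
t 27.65 pos [435.2 -71.9 333.6] head 95.3 F [-1.1 -0.  -1.3] w 25.2
(560, -60, 335, 95) -> [0.003, 0.835, -0.019] [-0.005, -0.005, 0.002] rows 2.0
(617, -55.5, 335, 95) -> [-0.002, 1.217, -0.023] [-0.005, -0.005, 0.002] rows 2.9
```

>>> servo_tool:
  increments: [0,0.4,-0.02,0,0,0,1,0,0.8,-0.02,0,0,0,1,0,0.98,-0.02,0,0,0,1,0,0.98,-0.02,0,0,0,1]

```text
time_s: 28.15
tool_pos: [582.2, -58.2, 332.1]
eef_rot: [-2.104, -2.308, 0.006]
wrist_force: [-0.5, 0.6, -2.2]
gripper_width: 25.4
```

```bash
python3 plan.py 617 -55.5 334 95 617 -55.5 196 95
```

```text
t 28.15 pos [582.2 -58.2 332.1] head 95.3 F [-0.5  0.6 -2.2] w 25.4
[617.0, -55.5, 334.0, 95.0] -> [-0.004, 0.233, -0.016] [-0.008, -0.005, 0.002] rows 0.6
[617.0, -55.5, 196.0, 95.0] -> [-0.014, 0.247, 0.904] [-0.008, -0.005, 0.002] rows 2.2
```

>>> servo_tool:
  increments: [-0.005,0.233,0,-0.008,-0.005,0,1,-0.005,0.233,0,-0.008,-0.005,0,1,-0.005,0.233,0,-0.008,-0.005,0,1]

```text
time_s: 28.52
tool_pos: [615.6, -55.8, 331.0]
eef_rot: [-2.115, -2.32, 0.0]
wrist_force: [-0.3, -0.9, -1.6]
gripper_width: 25.2
```

```bash
python3 - <<'E'
from fit import *
from plan import plan
plan([(617,-55.5,260,95),(617,-55.5,196,95)])
for n in ["top","scene"]:
    p,P,d=shot(n,n+"6"); print(n); 
    Q=P[(np.hypot(P[...,0]-615,P[...,1]+56)<45)&(P[...,2]>145)&(P[...,2]<215)]; 
    for z in (155,165,185,205):
        q=Q[np.abs(Q[:,2]-z)<6]; print(z,len(q),q.mean(0) if len(q) else '', np.percentile(q[:,1],[3,97]) if len(q) else '')
E
```

```text
t 28.52 pos [615.6 -55.8 331. ] head 95.3 F [-0.3 -0.9 -1.6] w 25.2
(617, -55.5, 260, 95) -> [0.0, 0.01, 0.473] [-0.001, -0.001, 0.002] rows 1.1
(617, -55.5, 196, 95) -> [-0.0, 0.01, 0.9] [-0.001, -0.001, 0.002] rows 2.2
top
155 0  
165 0  
185 0  
205 0  
scene
155 26 [630.4 -59.4 157.1] [-74.6 -44.8]
165 48 [629.  -56.7 164.7] [-73.8 -40.4]
185 50 [629.9 -58.  185.3] [-75. -42.]
205 44 [629.8 -56.6 205. ] [-74.  -41.4]
```

View pics/scene6.png

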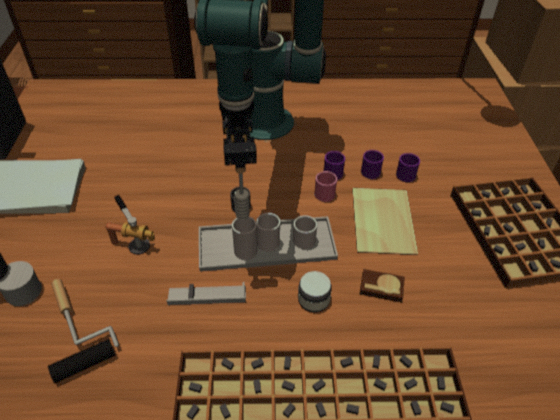

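The brush is right over the tall pot. Down, up to the rim, down.

>>> servo_tool:
  increments: [0.002,0.01,0.3,0,0,0,1,0.002,0.01,0.6,0,0,0,1,0.002,0.01,0.8,0,0,0,1,0.002,0.01,0.88,0,0,0,1,0.002,0.01,0.9,0,0,0,1,0.002,0.01,0.9,0,0,0,1]

```text
time_s: 29.38
tool_pos: [618.2, -55.5, 198.3]
eef_rot: [2.116, 2.32, 0.003]
wrist_force: [-0.1, -0.0, -1.7]
gripper_width: 25.4
```

>>> servo_tool:
  increments: [0,0,0.03,0,0,0,1,0,0,0.03,0,0,0,1,0,0,0.03,0,0,0,1]

```text
time_s: 29.75
tool_pos: [618.4, -55.5, 194.3]
eef_rot: [2.115, 2.32, 0.004]
wrist_force: [-0.2, -0.6, -1.2]
gripper_width: 25.4
```

>>> servo_tool:
  increments: [0,0,-0.3,0,0,0,1,0,0,-0.62,0,0,0,1,0,0,-0.62,0,0,0,1,0,0,-0.62,0,0,0,1]

```text
time_s: 30.25
tool_pos: [618.2, -55.5, 287.5]
eef_rot: [2.115, 2.319, 0.005]
wrist_force: [0.2, 0.5, -2.0]
gripper_width: 25.0
```

```bash
python3 plan.py 617 -55.5 194 95
```

```text
t 30.25 pos [618.2 -55.5 287.5] head 95.3 F [ 0.2  0.5 -2. ] w 25.0
[617.0, -55.5, 194.0, 95.0] -> [0.001, -0.011, 0.624] [0.002, 0.0, 0.002] rows 1.5
```

>>> servo_tool:
  increments: [0,-0.01,0.3,0,0,0,1,0,-0.01,0.55,0,0,0,1,0,-0.01,0.62,0,0,0,1,0,-0.01,0.62,0,0,0,1,0,-0.01,0.63,0,0,0,1]

```text
time_s: 30.88
tool_pos: [617.2, -55.6, 193.0]
eef_rot: [2.115, 2.319, 0.005]
wrist_force: [-0.2, 0.2, -1.6]
gripper_width: 24.9
```

>>> servo_tool:
  increments: [0,0,-0.5,0,0,0,1,0,0,-0.9,0,0,0,1,0,0,-0.95,0,0,0,1,0,0,-0.95,0,0,0,1]

```text
time_s: 31.38
tool_pos: [617.4, -55.8, 337.1]
eef_rot: [2.113, 2.317, 0.008]
wrist_force: [0.3, -0.3, -1.2]
gripper_width: 24.7
```

```bash
python3 - <<'E'
from fit import *
from plan import plan
for n in ["top","scene"]:
    p,P,d=shot(n,n+"7"); print(n); pots(P,[(615,-55.5),(578,110)],rad0=38); P2=P.copy(); P2[P[...,2]>104]=np.nan; pots(P2,[(586,7)],rad0=38)
plan([(587.5,7.5,330,95)])
E
```

```text
top
pot [625.6 -57.5] r 30.8 z 718.9 459 1658
pot [576.  110.5] r 30.7 z 78.1 108 108
pot [584.    7.9] r 30.7 z 97.5 76 76
scene
pot [610.5 -47.8] r 29.8 z 714.6 133 387
pot [579.9 110. ] r 31.1 z 77.2 113 125
pot [588.    7.3] r 31.0 z 97.2 120 131
t 31.48 pos [615.6 -55.5 332.9] head 95.3 F [-0.2 -0.5 -1.6] w 25.3
(587.5, 7.5, 330, 95) -> [0.436, -0.148, 0.02] [0.0, -0.0, 0.002] rows 1.1
```

>>> servo_tool:
  increments: [0.43,-0.145,0.02,0,0,0,1,0.43,-0.145,0.02,0,0,0,1,0.43,-0.145,0.02,0,0,0,1,0.43,-0.145,0.3,0,0,0,1,0.43,-0.145,0.6,0,0,0,1,0.43,-0.145,0.85,0,0,0,1,0.43,-0.145,0.92,0,0,0,1,0.43,-0.145,0.92,0,0,0,1]

```text
time_s: 32.48
tool_pos: [588.4, 6.0, 194.7]
eef_rot: [-2.117, -2.32, -0.001]
wrist_force: [0.1, 0.1, -1.2]
gripper_width: 25.1
```

```bash
python3 plan.py 588 7.5 194 95
```

```text
t 32.48 pos [588.4   6.  194.7] head 95.2 F [ 0.1  0.1 -1.2] w 25.1
[588.0, 7.5, 194.0, 95.0] -> [0.01, -0.002, 0.005] [-0.0, -0.0, 0.002] rows 0.0
```

>>> servo_tool:
  increments: [0.01,0,0.01,0,0,0,1,0.01,0,0.01,0,0,0,1,0.01,0,-0.3,0,0,0,1,0.01,0,-0.5,0,0,0,1,0.01,0,-0.5,0,0,0,1,0.01,0,-0.5,0,0,0,1]

```text
time_s: 33.22
tool_pos: [587.7, 7.5, 268.8]
eef_rot: [-2.117, -2.32, 0.001]
wrist_force: [-0.3, -0.5, -2.5]
gripper_width: 25.4
```

>>> servo_tool:
  increments: [0,0,0.3,0,0,0,1,0,0,0.5,0,0,0,1,0,0,0.505,0,0,0,1,0,0,0.505,0,0,0,1,0,0,0.505,0,0,0,1]

```text
time_s: 33.85
tool_pos: [587.4, 7.6, 192.6]
eef_rot: [-2.116, -2.319, 0.001]
wrist_force: [0.2, 0.5, -1.5]
gripper_width: 25.0
```

>>> servo_tool:
  increments: [0,0,-0.5,0,0,0,1,0,0,-0.8,0,0,0,1,0,0,-0.85,0,0,0,1,0,0,-0.85,0,0,0,1]

```text
time_s: 34.35
tool_pos: [587.8, 7.5, 320.6]
eef_rot: [-2.117, -2.32, -0.0]
wrist_force: [0.6, -0.1, -1.9]
gripper_width: 25.2
```

```bash
python3 - <<'E'
from fit import *
from plan import plan
for n in ["top","scene"]:
    p,P,d=shot(n,n+"8"); print(n); pots(P,[(615,-55.5),(578,110)],rad0=38)
plan([(580,110,320,95)])
E
```

```text
top
pot [583.1 -31.6] r 15.4 z 706.2 103 261
pot [575.7 272.6] r 199.4 z 674.1 14 14
scene
pot [591.2 -28.5] r 19.4 z 699.5 63 192
pot [580.  110.2] r 31.1 z 77.1 123 132
t 34.45 pos [586.5   7.5 317.7] head 95.2 F [-0.2 -0.3 -2. ] w 25.5
(580, 110, 320, 95) -> [0.684, 0.019, -0.015] [-0.003, -0.001, 0.002] rows 1.6
```

View pics/scene8.png

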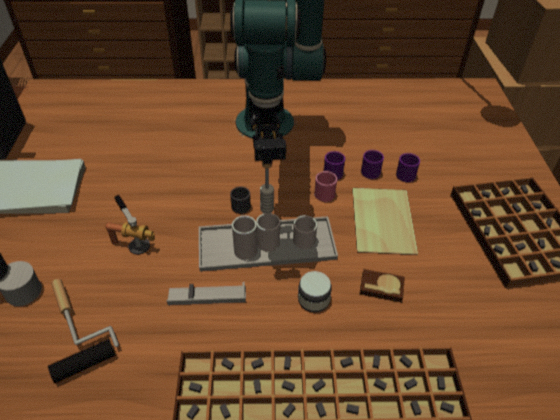

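>>> servo_tool:
  increments: [0.4,0.01,0,0,0,0,1,0.684,0.02,0,0,0,0,1,0.684,0.02,0,0,0,0,1,0.684,0.02,0,0,0,0,1,0.684,0.02,0.3,0,0,0,1,0.684,0.02,0.6,0,0,0,1,0.684,0.02,0.8,0,0,0,1,0.684,0.02,0.82,0,0,0,1]

```text
time_s: 35.45
tool_pos: [576.9, 108.4, 191.0]
eef_rot: [-2.113, -2.312, 0.014]
wrist_force: [0.4, 0.5, -1.9]
gripper_width: 25.1
```

```bash
python3 plan.py 580 110 194 95
```

```text
t 35.45 pos [576.9 108.4 191. ] head 95.1 F [ 0.4  0.5 -1.9] w 25.1
[580.0, 110.0, 194.0, 95.0] -> [0.009, 0.021, -0.021] [-0.006, -0.0, 0.001] rows 0.1
```

>>> servo_tool:
  increments: [0.01,0.02,-0.02,-0.006,0,0,1,0.01,0.02,-0.02,-0.006,0,0,1,0.01,0.02,-0.36,-0.006,0,0,1,0.01,0.02,-0.38,-0.006,0,0,1,0.01,0.02,-0.38,-0.006,0,0,1]

```text
time_s: 36.08
tool_pos: [581.2, 110.3, 249.4]
eef_rot: [2.118, 2.318, 0.004]
wrist_force: [-0.4, 0.4, -1.8]
gripper_width: 25.4
```

>>> servo_tool:
  increments: [0,0,0.3,0,0,0,1,0,0,0.36,0,0,0,1,0,0,0.36,0,0,0,1,0,0,0.36,0,0,0,1,0,0,0.36,0,0,0,1]

```text
time_s: 36.7
tool_pos: [582.3, 110.4, 196.9]
eef_rot: [2.117, 2.317, 0.007]
wrist_force: [-0.4, -0.5, -0.3]
gripper_width: 25.3
```

>>> servo_tool:
  increments: [0,0,-0.5,0,0,0,1,0,0,-0.9,0,0,0,1,0,0,-0.98,0,0,0,1,0,0,-0.98,0,0,0,1]

```text
time_s: 37.2
tool_pos: [583.2, 110.5, 348.2]
eef_rot: [2.114, 2.313, 0.016]
wrist_force: [-0.4, 0.1, -2.0]
gripper_width: 25.0
```

```bash
python3 plan.py 500 20 335 95 436 -73 335 95
```

```text
t 37.2 pos [583.2 110.5 348.2] head 95.2 F [-0.4  0.1 -2. ] w 25.0
[500.0, 20.0, 335.0, 95.0] -> [-0.552, -0.608, 0.079] [0.006, -0.001, 0.001] rows 2.0
[436.0, -73.0, 335.0, 95.0] -> [-1.131, -1.088, 0.073] [0.006, -0.001, 0.001] rows 3.8
```

```bash
python3 - <<'E'
from fit import *
st=manip.sense(); print(st["tool_pos"])
for n in ["scene","top"]:
    p,P,d=shot(n,n+"9"); 
    Q=P[(np.abs(P[...,0]-590)<25)&(np.abs(P[...,1]-110)<22)&(P[...,2]>120)&(P[...,2]<260)]
    print(n,len(Q)); 
    if len(Q): print(Q[:,2].min(), [ (z,Q[np.abs(Q[:,2]-z)<8].mean(0)) for z in (180,200,230)])
E
```

```text
[583.2 110.5 348.2]
scene 408
170.44375634116682 [(180, array([599.2, 105.2, 181.1])), (200, array([598.9, 106.8, 199.4])), (230, array([598.9, 106.3, 230.7]))]
top 33
245.1553416306707 [(180, array([nan, nan, nan])), (200, array([nan, nan, nan])), (230, array([nan, nan, nan]))]<stdin>:7: RuntimeWarning: Mean of empty slice.
  ret = um.true_divide(
```

Tip height agrees (about 167–170 at TCP 348). Back to the holder.

>>> servo_tool:
  increments: [-0.55,-0.6,0.08,0.006,0,0,1,-0.55,-0.6,0.08,0.006,0,0,1,-0.55,-0.6,0.08,0.006,0,0,1]

```text
time_s: 37.67
tool_pos: [495.0, 17.9, 327.0]
eef_rot: [-2.116, -2.308, 0.017]
wrist_force: [0.4, 1.1, -1.5]
gripper_width: 25.1
```

```bash
python3 plan.py 435.2 -71 335 95.2
```

```text
t 37.67 pos [495.   17.9 327. ] head 95.0 F [ 0.4  1.1 -1.5] w 25.1
[435.2, -71.0, 335.0, 95.2] -> [-0.556, -0.449, -0.047] [-0.007, -0.0, -0.002] rows 1.7
```

>>> servo_tool:
  increments: [-0.5,-0.4,-0.05,-0.005,0,0,1,-0.556,-0.449,-0.05,-0.005,0,0,1,-0.556,-0.449,-0.05,-0.005,0,0,1,-0.556,-0.449,-0.05,-0.005,0,0,1]

```text
time_s: 38.17
tool_pos: [435.7, -70.4, 334.6]
eef_rot: [-2.12, -2.312, 0.004]
wrist_force: [0.6, 0.5, -1.7]
gripper_width: 25.2
```

```bash
python3 plan.py 435.2 -71 270 95.2;  python3 - <<'E'
from fit import *
st=manip.sense(); print(st["tool_pos"])
p,P,d=shot("scene","scene10"); 
Q=P[(np.abs(P[...,0]-440)<25)&(np.abs(P[...,1]+70)<35)&(P[...,2]>120)&(P[...,2]<260)]
print(Q[:,2].min(), [ (z,Q[np.abs(Q[:,2]-z)<8].mean(0)) for z in (165,180,200)])
E
```

```text
t 38.17 pos [435.7 -70.4 334.6] head 94.9 F [ 0.6  0.5 -1.7] w 25.2
[435.2, -71.0, 270.0, 95.2] -> [-0.004, -0.001, 0.43] [-0.003, -0.001, -0.002] rows 1.0
[435.7 -70.4 334.6]
157.3316802312745 [(165, array([448.3, -71.5, 166.3])), (180, array([448.7, -71.2, 180.1])), (200, array([448.9, -72.7, 199.8]))]
```

View pics/scene10.png

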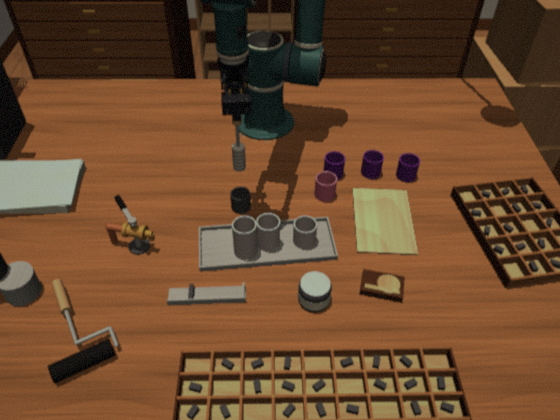

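>>> servo_tool:
  increments: [0.005,-0.001,0.3,-0.003,0,0,1,0.005,-0.001,0.5,-0.003,0,0,1,0.005,-0.001,0.7,-0.003,0,0,1,0.005,-0.001,0.85,-0.003,0,0,1,0.005,-0.001,0.96,-0.003,0,0,1,0.005,-0.001,0.98,-0.003,0,0,1,0.005,-0.001,0.98,-0.003,0,0,1]

```text
time_s: 39.1
tool_pos: [435.4, -69.0, 188.0]
eef_rot: [-2.122, -2.317, -0.003]
wrist_force: [1.3, 0.2, -1.4]
gripper_width: 25.2
```

>>> servo_tool:
  increments: [-0.005,0,0.012,0,0,0,1,-0.005,0,0.018,0,0,0,1]

```text
time_s: 39.35
tool_pos: [436.1, -70.0, 186.2]
eef_rot: [2.121, 2.316, 0.004]
wrist_force: [1.0, 0.9, -1.7]
gripper_width: 25.3
```

>>> servo_tool:
  increments: [0,0,0.015,0,0,0,1,0,0,0.02,0,0,0,1]

```text
time_s: 39.6
tool_pos: [436.1, -70.0, 183.2]
eef_rot: [2.121, 2.315, 0.005]
wrist_force: [-0.1, -0.6, -1.1]
gripper_width: 25.1
```

>>> servo_tool:
  increments: [0,0,0.015,0,0,0,1,0,0,0.015,0,0,0,1]

```text
time_s: 39.85
tool_pos: [436.8, -70.4, 182.7]
eef_rot: [2.12, 2.314, 0.006]
wrist_force: [-1.4, 0.9, 7.2]
gripper_width: 24.7
```

>>> servo_tool:
  increments: [0,0,0,0,0,0,-0.6,0,0,0,0,0,0,-0.6,0,0,0,0,0,0,-0.6,0,0,0,0,0,0,-0.6,0,0,-0.4,0,0,0,-0.6,0,0,-0.8,0,0,0,-0.6,0,0,-0.8,0,0,0,-0.6]

```text
time_s: 40.72
tool_pos: [439.4, -71.1, 308.7]
eef_rot: [2.114, 2.307, 0.014]
wrist_force: [0.0, -0.9, -0.6]
gripper_width: 70.6
```

```bash
python3 - <<'E'
from plan import *
np.set_printoptions(precision=1,suppress=True)
p,P,d=shot("wrist","w11")
Q=P[(np.hypot(P[...,0]-434,P[...,1]+72)<40)&(P[...,2]>222)&(P[...,2]<245)]; print(len(Q),cv2.minEnclosingCircle(Q[:,:2].astype(np.float32)),Q[:,2].max())
plan([(440,-240,290,31),(517.5,-400.5,290,31)])
shot("scene","scene11")
E
```

```text
1039 ((437.2325439453125, -70.40367126464844), 12.95954418182373) 237.5683738095649
t 40.77 pos [437.8 -70.8 305.4] head 95.0 F [-0.3  0.4 -0.1] w 70.4
(440, -240, 290, 31) -> [-1.125, -0.085, 0.104] [0.005, -0.002, 0.533] rows 6.0
(517.5, -400.5, 290, 31) -> [-2.236, 0.336, 0.11] [0.005, -0.002, 0.533] rows 6.0
```

View pics/scene11.png

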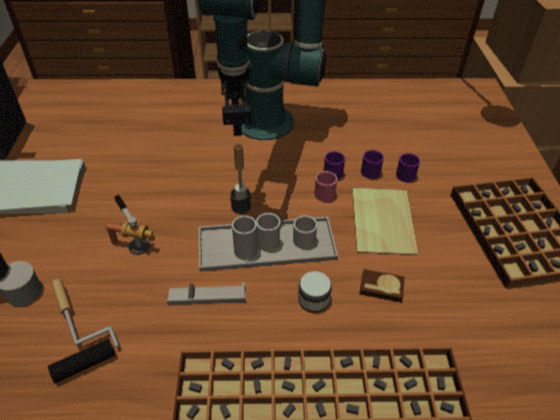

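The brush stands in its holder (scene (240,170)). Now to shut the valve.

>>> servo_tool:
  increments: [-0.4,0,0.05,0,0,0.088,-0.6,-0.8,-0.1,0.1,0,0,0.177,-0.6,-1,-0.1,0.1,0,0,0.265,-0.6,-1,-0.1,0.1,0,0,0.354,-0.6,-1,-0.1,0.1,0,0,0.44,-0.6,-1,-0.1,0.1,0,0,0.53,-0.6]

```text
time_s: 41.58
tool_pos: [433.4, -220.7, 285.0]
eef_rot: [-3.024, -0.841, -0.003]
wrist_force: [0.1, -0.2, 0.5]
gripper_width: 70.4
```

```bash
python3 plan.py 517.7 -400.7 200 31.8
```

```text
t 41.58 pos [ 433.4 -220.7  285. ] head 31.1 F [ 0.1 -0.2  0.5] w 70.4
[517.7, -400.7, 200.0, 31.8] -> [-0.14, 1.319, 0.564] [-0.001, -0.001, -0.006] rows 3.5
```

>>> servo_tool:
  increments: [-0.1,0.98,0.2,0,0,-0.006,-0.4,-0.1,0.98,0.2,0,0,-0.006,-0.4,-0.1,0.98,0.2,0,0,-0.006,-0.4,-0.1,0.98,0.2,0,0,-0.006,-0.4]

```text
time_s: 42.08
tool_pos: [495.2, -354.5, 250.3]
eef_rot: [-3.014, -0.856, 0.003]
wrist_force: [-0.2, 0.4, 0.4]
gripper_width: 61.9
```

```bash
python3 plan.py 517.7 -400.7 180 31.8; python3 - <<'E'
from h import *
p,P,d=shot('wrist','w12')
Q=P.reshape(-1,3); Q=Q[(np.hypot(Q[:,0]-590,Q[:,1]+356)<125)]
L=Q[(Q[:,2]>104)&(Q[:,2]<120)]; k=L[np.hypot(L[:,0]-590,L[:,1]+356)>60]
print(k.mean(0),len(k),cv2.minAreaRect(k[:,:2].astype(np.float32)))
E
```

```text
t 42.08 pos [ 495.2 -354.5  250.3] head 31.7 F [-0.2  0.4  0.4] w 61.9
[517.7, -400.7, 180.0, 31.8] -> [-0.034, 0.345, 0.466] [-0.004, -0.0, -0.001] rows 1.4
[ 518.30249635 -400.40603322  112.67085668] 965 ((517.881103515625, -401.6762390136719), (51.05733871459961, 16.197221755981445), 32.62043762207031)
```

View pics/w12.png

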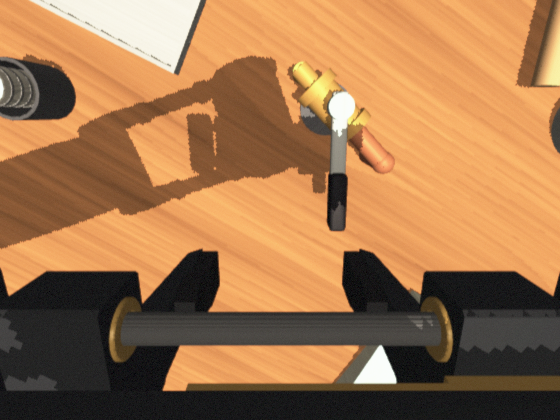

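>>> servo_tool:
  increments: [-0.034,0.35,0.3,0,0,0,-0.4,-0.034,0.35,0.4,0,0,0,-0.4,-0.034,0.35,0.7,0,0,0,-0.4,-0.034,0.35,0.97,0,0,0,-0.4,-0.034,0.35,0.98,0,0,0,-0.4]

```text
time_s: 42.75
tool_pos: [514.8, -396.1, 99.9]
eef_rot: [-3.007, -0.856, 0.01]
wrist_force: [-0.6, -0.1, -0.8]
gripper_width: 61.5
```

```bash
python3 plan.py 517.7 -400.7 86 31.8
```

```text
t 42.75 pos [ 514.8 -396.1   99.9] head 31.8 F [-0.6 -0.1 -0.8] w 61.5
[517.7, -400.7, 86.0, 31.8] -> [0.0, 0.038, 0.092] [-0.008, 0.001, -0.0] rows 0.2
```

>>> servo_tool:
  increments: [0,0.038,0.09,-0.005,0,0,-0.4,0,0.038,0.09,-0.005,0,0,0.9,0,0.038,0.09,-0.005,0,0,0.9,0,0.038,0.09,-0.005,0,0,0.9,0,0.038,0.09,-0.005,0,0,0.9,0,0.038,0.09,-0.005,0,0,0.9]
  squeeze: 15

```text
time_s: 43.5
tool_pos: [517.9, -401.0, 86.7]
eef_rot: [-3.017, -0.859, 0.005]
wrist_force: [0.0, 0.9, 0.1]
gripper_width: 15.8
```

```bash
python3 - <<'E'
from plan import *
st=manip.sense(); p=st["tool_pos"][:2]
a=np.array([590,-356.]); r=np.linalg.norm(p-a); g=np.degrees(np.arctan2(*(a-p)[::-1])); print(r,g)
plan([(*(a+r*np.array([np.cos(np.radians(180+h)),np.sin(np.radians(180+h))])),86,h) for h in [22,13,4,-5,-13]])
E
```

```text
85.01327300086874 31.96063361965609
t 43.5 pos [ 517.9 -401.    86.7] head 31.8 F [0.  0.9 0.1] w 15.8
(np.float64(511.1770658497159), np.float64(-387.8465325939924), 86, 22) -> [0.008, -0.098, 0.005] [-0.002, 0.001, 0.082] rows 0.9
(np.float64(507.16561167853865), np.float64(-375.12382539476823), 86, 13) -> [0.03, -0.184, 0.005] [-0.002, 0.001, 0.157] rows 1.8
(np.float64(505.1938150594092), np.float64(-361.93022614598726), 86, 4) -> [0.065, -0.266, 0.006] [-0.002, 0.001, 0.232] rows 2.6
(np.float64(505.3102281691084), np.float64(-348.59060504819985), 86, -5) -> [0.113, -0.341, 0.006] [-0.002, 0.002, 0.307] rows 3.4
(np.float64(507.16561167853865), np.float64(-336.8761746052317), 86, -13) -> [0.165, -0.401, 0.006] [-0.002, 0.002, 0.373] rows 4.2
```

>>> servo_tool:
  increments: [0.008,-0.098,0,0,0,0.082,0.9,0.03,-0.184,0,0,0,0.157,0.9,0.065,-0.266,0,0,0,0.232,0.9,0.113,-0.341,0,0,0,0.307,0.9,0.163,-0.4,0,0,0,0.37,0.9,0.163,-0.4,0,0,0,0.37,0.9,0.163,-0.4,0,0,0,0.37,0.9]

```text
time_s: 44.38
tool_pos: [506.6, -336.8, 86.7]
eef_rot: [-3.119, 0.341, 0.009]
wrist_force: [-1.2, 1.9, -0.7]
gripper_width: 15.8
```

```bash
python3 plan.py 507.2 -336.9 86 -13
```

```text
t 44.38 pos [ 506.6 -336.8   86.7] head -12.5 F [-1.2  1.9 -0.7] w 15.8
[507.2, -336.9, 86.0, -13.0] -> [0.004, -0.0, 0.005] [-0.002, 0.003, 0.004] rows 0.1
```

Release, rise and verify the lever angle against the pipe.

>>> servo_tool:
  increments: [0,0,0,0,0,0,-0.3,0,0,0,0,0,0,-0.3,0,0,0,0,0,0,-0.3,0,0,-0.5,0,0,0,-0.3,-0.2,0,-0.98,0,0,0,-1,-0.2,0,-0.98,0,0,0,-1,-0.2,0,-0.98,0,0,0,-1]

```text
time_s: 45.25
tool_pos: [479.3, -332.2, 237.2]
eef_rot: [-3.122, 0.342, -0.0]
wrist_force: [0.7, 0.1, -0.0]
gripper_width: 83.6
```

```bash
python3 - <<'E'
from h import *
np.set_printoptions(precision=1,suppress=True)
p,P,d=shot('wrist','w13')
Q=P.reshape(-1,3); Q=Q[(np.hypot(Q[:,0]-590,Q[:,1]+356)<125)]
L=Q[(Q[:,2]>104)&(Q[:,2]<120)]; k=L[np.hypot(L[:,0]-590,L[:,1]+356)>60]
m=k.mean(0);print(m,len(k),cv2.minAreaRect(k[:,:2].astype(np.float32)))
kn=L[np.hypot(L[:,0]-590,L[:,1]+356)<14]; print("knob",cv2.minEnclosingCircle(kn[:,:2].astype(np.float32)))
print(np.degrees(np.arctan2(m[1]+356,m[0]-590))%360)
B=Q[(Q[:,2]>60)&(Q[:,2]<100)&(Q[:,0]>540)]
c=[]
for y0 in range(-424,-300,4):
    s=B[np.abs(B[:,1]-y0)<2]
    if len(s)>8 and (y0<-395 or y0>-318):
        s=s[s[:,2]>s[:,2].max()-4]; c.append((y0,(np.percentile(s[:,0],5)+np.percentile(s[:,0],95))/2))
c=np.array(c); print(c.T); print(np.degrees(np.arctan(np.polyfit(c[:,0],c[:,1],1)[0])))
E
```

```text
[ 507.2 -337.6  112.9] 1128 ((506.3689270019531, -337.28228759765625), (15.75646686553955, 51.665069580078125), 77.70819854736328)
knob ((589.342529296875, -356.101806640625), 13.4837064743042)
167.44640871433228
[[-424.  -420.  -416.  -412.  -408.  -404.  -400.  -396.  -316.  -312.
  -308.  -304. ]
 [ 572.4  574.6  575.6  576.6  577.1  578.3  579.2  580.6  599.7  601.
   601.6  599.2]]
13.255385951478173
```

View pics/w13.png

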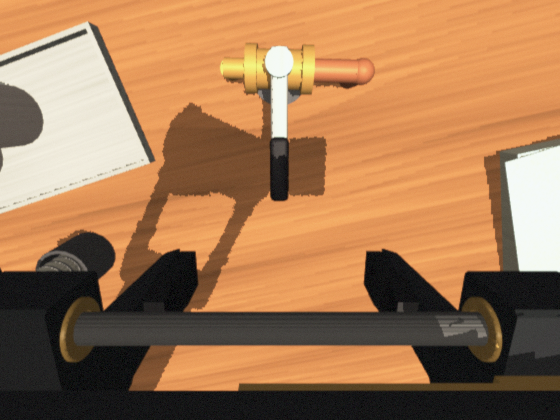

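The lever is square across the pipe (about 1° from shut). Now return the pots, low one first.

>>> servo_tool:
  increments: [0.1,-0.4,-0.2,0,0,-0.088,-1,0.12,-0.8,-0.24,0,0,-0.177,-1,0.12,-0.98,-0.24,0,0,-0.265,-1,0.12,-0.98,-0.24,0,0,-0.354,-1,0.12,-0.98,-0.24,0,0,-0.44,-1]

```text
time_s: 45.92
tool_pos: [527.5, -190.6, 267.8]
eef_rot: [-2.938, -1.091, 0.008]
wrist_force: [-0.2, 0.1, 0.1]
gripper_width: 88.3
```

```bash
python3 plan.py 560 -40 275 95 578 111 275 95
```

```text
t 45.92 pos [ 527.5 -190.6  267.8] head 40.7 F [-0.2  0.1  0.1] w 88.3
[560.0, -40.0, 275.0, 95.0] -> [0.819, -0.62, -0.044] [-0.004, -0.001, -0.452] rows 5.1
[578.0, 111.0, 275.0, 95.0] -> [1.567, -1.304, -0.04] [-0.004, -0.001, -0.452] rows 5.1
```

>>> servo_tool:
  increments: [0.5,-0.4,-0.03,0,0,-0.088,-1,0.96,-0.8,-0.03,0,0,-0.177,-1,0.98,-0.82,-0.03,0,0,-0.265,-1,0.98,-0.82,-0.03,0,0,-0.354,-1,0.98,-0.82,-0.03,0,0,-0.452,-1,0.98,-0.82,-0.03,0,0,-0.452,-1]

```text
time_s: 46.68
tool_pos: [557.8, -0.9, 270.2]
eef_rot: [-2.115, -2.307, 0.006]
wrist_force: [-0.1, -1.1, 0.1]
gripper_width: 88.1
```

```bash
python3 plan.py 578 110.3 130 95; python3 wl.py w14 578 110
```

```text
t 46.67 pos [557.8  -0.9 270.2] head 95.0 F [-0.1 -1.1  0.1] w 88.1
[578.0, 110.3, 130.0, 95.0] -> [0.721, 0.208, 0.937] [-0.005, -0.003, -0.0] rows 2.9
pot [577.7 111.8] r 30.6 z 76.5 937 937
```

View pics/w14.png

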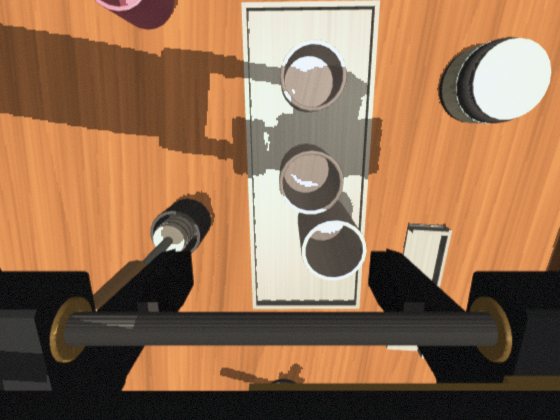

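>>> servo_tool:
  increments: [0.4,0.1,0.3,0,0,0,-1,0.73,0.205,0.6,0,0,0,-1,0.73,0.205,0.9,0,0,0,-1,0.73,0.205,0.9,0,0,0,-1,0.73,0.205,0.9,0,0,0,-1]

```text
time_s: 47.35
tool_pos: [578.3, 110.5, 136.7]
eef_rot: [-2.119, -2.304, 0.005]
wrist_force: [-0.5, 0.1, -0.0]
gripper_width: 87.8
```

```bash
python3 plan.py 578 111 34 95
```

```text
t 47.35 pos [578.3 110.5 136.7] head 94.8 F [-0.5  0.1 -0. ] w 87.8
[578.0, 111.0, 34.0, 95.0] -> [-0.001, 0.005, 0.685] [-0.005, -0.003, -0.002] rows 1.6
```

>>> servo_tool:
  increments: [0,0,0.3,-0.005,0,0,-1,0,0,0.6,-0.005,0,0,-1,0,0,0.67,-0.005,0,0,-1,0,0,0.67,-0.005,0,0,1,0,0,0.67,-0.005,0,0,1,0,0,0.67,-0.005,0,0,1,0,0,0.67,-0.005,0,0,1,0,0,0.67,-0.005,0,0,1]
  squeeze: 25

```text
time_s: 48.35
tool_pos: [578.7, 111.1, 38.9]
eef_rot: [-2.125, -2.311, -0.01]
wrist_force: [-1.5, -1.9, 6.8]
gripper_width: 64.8
```

>>> servo_tool:
  increments: [0,0,-0.1,0,0,0,1,0,0,-0.5,0,0,0,1,0,0,-0.75,0,0,0,1,0,0,-0.75,0,0,0,1]

```text
time_s: 48.85
tool_pos: [581.8, 111.0, 156.6]
eef_rot: [2.123, 2.31, 0.022]
wrist_force: [0.3, 0.3, -3.9]
gripper_width: 64.5
```

```bash
python3 plan.py 480 220 145 95 405 318 145 95
```

```text
t 48.85 pos [581.8 111.  156.6] head 94.8 F [ 0.3  0.3 -3.9] w 64.5
[480.0, 220.0, 145.0, 95.0] -> [0.78, -0.617, 0.074] [0.006, -0.003, -0.002] rows 2.4
[405.0, 318.0, 145.0, 95.0] -> [1.473, -1.06, 0.072] [0.006, -0.003, -0.002] rows 4.4
```

>>> servo_tool:
  increments: [0.4,-0.3,0.05,0,0,0,1,0.75,-0.55,0.05,0,0,0,1,0.75,-0.55,0.05,0,0,0,1]

```text
time_s: 49.22
tool_pos: [486.0, 217.6, 145.9]
eef_rot: [2.122, 2.315, 0.015]
wrist_force: [0.4, 0.0, -3.1]
gripper_width: 64.7
```

>>> servo_tool:
  increments: [0.4,-0.25,0,0,0,0,1,0.74,-0.5,0,0,0,0,1,0.74,-0.5,0,0,0,0,1,0.74,-0.5,0,0,0,0,1]

```text
time_s: 49.72
tool_pos: [401.0, 321.4, 144.8]
eef_rot: [2.119, 2.317, 0.012]
wrist_force: [0.2, -1.6, -2.8]
gripper_width: 64.7
```

```bash
python3 plan.py 408 320 80 95 408 320 45 95
```

```text
t 49.73 pos [401.  321.4 144.8] head 95.1 F [ 0.2 -1.6 -2.8] w 64.7
[408.0, 320.0, 80.0, 95.0] -> [-0.015, 0.042, 0.432] [0.003, -0.002, 0.001] rows 1.0
[408.0, 320.0, 45.0, 95.0] -> [-0.016, 0.041, 0.666] [0.003, -0.002, 0.001] rows 1.6
```

>>> servo_tool:
  increments: [-0.015,0.04,0.3,0.003,0,0,1,-0.015,0.04,0.55,0.003,0,0,1,-0.015,0.04,0.64,0.003,0,0,1,-0.015,0.04,0.66,0.003,0,0,1,-0.015,0.04,0.66,0.003,0,0,1]

```text
time_s: 50.35
tool_pos: [409.2, 320.4, 47.0]
eef_rot: [-2.119, -2.316, -0.008]
wrist_force: [-0.5, 0.5, -3.0]
gripper_width: 64.3
```

>>> servo_tool:
  increments: [0,0,0.025,0,0,0,1,0,0,0.03,0,0,0,1]

```text
time_s: 50.6
tool_pos: [409.9, 321.0, 43.4]
eef_rot: [-2.119, -2.317, -0.011]
wrist_force: [-0.7, 0.7, -3.6]
gripper_width: 64.7
```

>>> servo_tool:
  increments: [0,0,0.02,0.005,0,0,1,0,0,0.025,0.005,0,0,1]

```text
time_s: 50.85
tool_pos: [410.0, 321.2, 42.0]
eef_rot: [-2.114, -2.311, 0.002]
wrist_force: [-8.4, -4.0, 18.3]
gripper_width: 64.3
```

>>> servo_tool:
  increments: [0,0,-0.005,0,0,0,-1,0,0,-0.005,0,0,0,-1,0,0,-0.005,0,0,0,-1,0,0,-0.4,0,0,0,-1,0,0,-0.95,0,0,0,-1,0,0,-0.95,0,0,0,-1]

```text
time_s: 51.6
tool_pos: [413.4, 322.1, 189.2]
eef_rot: [-2.115, -2.313, -0.01]
wrist_force: [-0.0, -0.2, 0.3]
gripper_width: 88.2
```

>>> servo_tool:
  increments: [-0.98,0.6,-0.2,0,0,0,-1,-0.98,0.6,-0.2,0,0,0,-1,-0.98,0.6,-0.2,0,0,0,-1]

```text
time_s: 51.98
tool_pos: [517.4, 181.9, 218.4]
eef_rot: [-2.116, -2.313, -0.011]
wrist_force: [-0.0, 0.6, -0.4]
gripper_width: 88.2
```

```bash
python3 plan.py 615 -56 220 95;  python3 - <<'E'
from fit import *
for n in ["top","scene"]:
    p,P,d=shot(n,n+"15"); print(n); pots(P,[(615,-55.5),(408,319)],rad0=42); P2=P.copy(); P2[P[...,2]>104]=np.nan; pots(P2,[(586,7)],rad0=38)
E
```

```text
t 51.98 pos [517.4 181.9 218.4] head 95.1 F [-0.   0.6 -0.4] w 88.2
[615.0, -56.0, 220.0, 95.0] -> [-1.638, 0.507, -0.027] [0.0, -0.005, 0.001] rows 4.1
top
pot [612.9 -55.5] r 30.9 z 116.7 119 119
pot [408.  320.4] r 30.5 z 81.3 51 51
pot [583.9   7.8] r 30.8 z 97.9 115 120
scene
pot [616.9 -55.6] r 30.9 z 117.7 126 135
pot [411.8 319.8] r 31.3 z 80.2 90 101
pot [587.7   7.6] r 30.8 z 97.5 113 123
```

View pics/scene15.png

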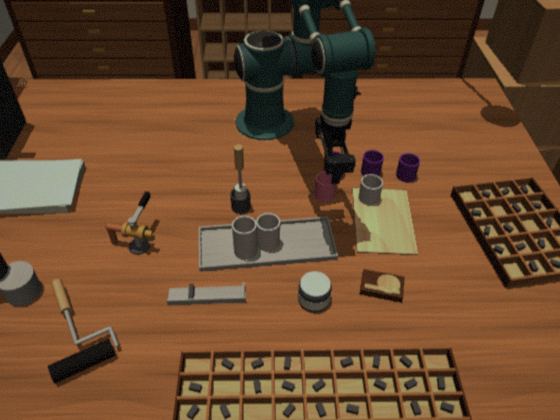

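Low pot stands on the board (scene (371,190)). Now the tall pot at (615,-55.5).

>>> servo_tool:
  increments: [-0.45,0.15,0,0,0,0,-1,-0.9,0.3,0,0,0,0,-1,-0.98,0.35,0,0,0,0,-1,-0.98,0.35,0,0,0,0,-1]

```text
time_s: 52.58
tool_pos: [584.7, 36.7, 217.3]
eef_rot: [-2.126, -2.306, -0.012]
wrist_force: [-0.3, -0.2, -1.6]
gripper_width: 88.0
```

```bash
python3 plan.py 615 -55.5 170 95 615 -55.5 77 95
```

```text
t 52.58 pos [584.7  36.7 217.3] head 94.7 F [-0.3 -0.2 -1.6] w 88.0
[615.0, -55.5, 170.0, 95.0] -> [-0.632, 0.151, 0.31] [0.001, -0.004, -0.003] rows 1.7
[615.0, -55.5, 77.0, 95.0] -> [-0.638, 0.149, 0.93] [0.001, -0.004, -0.003] rows 2.7
```

>>> servo_tool:
  increments: [-0.35,0.08,0,0,0,0,-1,-0.635,0.15,0,0,0,0,-1,-0.635,0.15,0.1,0,0,0,-1,-0.635,0.15,0.3,0,0,0,-1,-0.635,0.15,0.3,0,0,0,-1]

```text
time_s: 53.2
tool_pos: [611.5, -53.5, 167.6]
eef_rot: [-2.119, -2.303, -0.006]
wrist_force: [-0.4, 0.9, 0.2]
gripper_width: 88.2
```

```bash
python3 plan.py  615 -55.5 77 95
```

```text
t 53.2 pos [611.5 -53.5 167.6] head 94.7 F [-0.4  0.9  0.2] w 88.2
[615.0, -55.5, 77.0, 95.0] -> [-0.022, 0.025, 0.604] [-0.003, -0.005, -0.002] rows 1.5
```

>>> servo_tool:
  increments: [-0.018,0.025,0.2,0,-0.004,0,-1,-0.018,0.025,0.45,0,-0.004,0,-1,-0.018,0.025,0.58,0,-0.004,0,-1,-0.018,0.025,0.59,0,-0.004,0,1,-0.018,0.025,0.59,0,-0.004,0,1,-0.018,0.025,0.59,0,-0.004,0,1,-0.018,0.025,0.59,0,-0.004,0,1,-0.018,0.025,0.59,0,-0.004,0,1]

```text
time_s: 54.2
tool_pos: [616.0, -55.0, 80.8]
eef_rot: [-2.125, -2.308, 0.001]
wrist_force: [-2.2, 0.6, 6.5]
gripper_width: 65.8
```

>>> servo_tool:
  increments: [0,0,-0.1,0,0,0,1,0,0,-0.5,0,0,0,1,0,0,-0.7,0,0,0,1,0,0,-0.7,0,0,0,1]

```text
time_s: 54.7
tool_pos: [618.8, -55.7, 189.8]
eef_rot: [2.126, 2.31, 0.006]
wrist_force: [-0.0, -0.5, -2.7]
gripper_width: 65.8
```

```bash
python3 plan.py 575 90 190 95
```

```text
t 54.7 pos [618.8 -55.7 189.8] head 94.7 F [-0.  -0.5 -2.7] w 65.8
[575.0, 90.0, 190.0, 95.0] -> [0.992, -0.211, -0.001] [0.002, -0.0, -0.002] rows 2.4
```

>>> servo_tool:
  increments: [0.5,-0.1,-0.02,0,0,0,1,0.98,-0.21,-0.02,0,0,0,1,0.98,-0.21,-0.02,0,0,0,1,0.98,-0.21,-0.02,0,0,0,1]

```text
time_s: 55.2
tool_pos: [573.1, 89.7, 190.4]
eef_rot: [-2.124, -2.314, -0.002]
wrist_force: [-0.4, -0.0, -3.2]
gripper_width: 66.2
```

>>> servo_tool:
  increments: [0.98,-0.25,0,0,0,0,1,0.98,-0.25,0,0,0,0,1,0.98,-0.25,0,0,0,0,1]

```text
time_s: 55.58
tool_pos: [521.8, 234.0, 188.8]
eef_rot: [-2.122, -2.314, 0.002]
wrist_force: [0.8, -0.4, -2.9]
gripper_width: 65.8
```

```bash
python3 plan.py 510 387 190 95
```

```text
t 55.58 pos [521.8 234.  188.8] head 95.0 F [ 0.8 -0.4 -2.9] w 65.8
[510.0, 387.0, 190.0, 95.0] -> [1.023, 0.01, -0.008] [-0.001, -0.0, -0.0] rows 2.5
```

>>> servo_tool:
  increments: [0.5,0,0,0,0,0,1,0.98,0.01,0,0,0,0,1,1,0.01,0,0,0,0,1,1,0.01,0,0,0,0,1,1,0.01,0.3,0,0,0,1,1,0.01,0.6,0,0,0,1,1,0.01,0.65,0,0,0,1,1,0.01,0.66,0,0,0,1]

```text
time_s: 56.58
tool_pos: [510.7, 382.3, 89.8]
eef_rot: [-2.124, -2.313, 0.003]
wrist_force: [-0.1, 0.5, -1.6]
gripper_width: 65.7
```

```bash
python3 plan.py 510 387 84 95
```

```text
t 56.58 pos [510.7 382.3  89.8] head 94.9 F [-0.1  0.5 -1.6] w 65.7
[510.0, 387.0, 84.0, 95.0] -> [0.032, -0.002, 0.039] [-0.001, 0.0, -0.001] rows 0.1
```

>>> servo_tool:
  increments: [0.01,0,0.03,0,0,0,1,0.01,0,0.04,0,0,0,1]

```text
time_s: 56.82
tool_pos: [511.7, 384.3, 85.5]
eef_rot: [-2.125, -2.313, -0.001]
wrist_force: [0.2, -0.2, -3.4]
gripper_width: 66.0
```

>>> servo_tool:
  increments: [0,0,0.02,0,0,0,1,0,0,0.025,0,0,0,1]

```text
time_s: 57.08
tool_pos: [512.0, 384.5, 85.1]
eef_rot: [-2.124, -2.314, -0.002]
wrist_force: [-5.4, -4.8, 12.6]
gripper_width: 65.8
```

>>> servo_tool:
  increments: [0,0,0,0,0,0,-1,0,0,0,0,0,0,-1,0,0,0,0,0,0,-1,0,0,-0.4,0,0,0,-1,0,0,-0.9,0,0,0,-1,0,0,-0.9,0,0,0,-1]

```text
time_s: 57.82
tool_pos: [514.7, 386.4, 226.4]
eef_rot: [2.123, 2.313, 0.017]
wrist_force: [-0.5, 0.9, 0.7]
gripper_width: 87.8
```

>>> servo_tool:
  increments: [-0.5,0.1,0,0,0,0,-1,-0.98,0.2,0,0,0,0,-1,-0.98,0.2,0,0,0,0,-1,-0.98,0.2,0,0,0,0,-1]

```text
time_s: 58.32
tool_pos: [557.1, 240.6, 224.6]
eef_rot: [2.127, 2.31, 0.015]
wrist_force: [-0.2, 0.1, -0.4]
gripper_width: 88.4
```

>>> servo_tool:
  increments: [-0.98,0.3,0,0,0,0,-1,-0.98,0.3,0,0,0,0,-1,-0.98,0.3,0,0,0,0,-1]

```text
time_s: 58.7
tool_pos: [614.5, 96.6, 223.2]
eef_rot: [2.129, 2.31, 0.014]
wrist_force: [0.1, -0.4, 0.2]
gripper_width: 88.3
```

```bash
python3 plan.py 586 7.7 150 95 586 7.7 55 95;  python3 - <<'E'
from fit import *
for n in ["top","scene"]:
    p,P,d=shot(n,n+"16"); print(n); pots(P,[(512,384),(410,319)],rad0=42); P2=P.copy(); P2[P[...,2]>104]=np.nan; pots(P2,[(586,7)],rad0=38)
E
```

```text
t 58.7 pos [614.5  96.6 223.2] head 94.7 F [ 0.1 -0.4  0.2] w 88.3
[586.0, 7.7, 150.0, 95.0] -> [-0.578, -0.241, 0.483] [0.003, -0.003, -0.003] rows 1.9
[586.0, 7.7, 55.0, 95.0] -> [-0.581, -0.245, 1.116] [0.003, -0.003, -0.003] rows 3.1
top
pot [509.3 377.2] r 30.8 z 120.0 144 144
pot [408.1 319.9] r 30.9 z 80.8 127 127
scene
pot [513.5 377.2] r 30.9 z 119.7 118 129
pot [411.  320.1] r 30.8 z 80.3 93 110
pot [588.1   7.4] r 31.0 z 97.3 121 127
```

>>> servo_tool:
  increments: [-0.3,-0.12,0.1,0,0,0,-1,-0.585,-0.24,0.3,0,0,0,-1,-0.585,-0.24,0.5,0,0,0,-1,-0.585,-0.24,0.5,0,0,0,-1,-0.585,-0.24,0.5,0,0,0,-1]

```text
time_s: 59.42
tool_pos: [586.8, 7.7, 148.1]
eef_rot: [2.129, 2.309, 0.015]
wrist_force: [-0.0, -0.0, 0.7]
gripper_width: 88.2
```

```bash
python3 plan.py 586 7.7 55 95
```

```text
t 59.42 pos [586.8   7.7 148.1] head 94.7 F [-0.  -0.   0.7] w 88.2
[586.0, 7.7, 55.0, 95.0] -> [-0.003, -0.01, 0.62] [0.004, -0.003, -0.003] rows 1.5
```

>>> servo_tool:
  increments: [0,-0.01,0.3,0.003,0,0,-1,0,-0.01,0.55,0.003,0,0,-1,0,-0.01,0.61,0.003,0,0,-1,0,-0.01,0.61,0.003,0,0,1,0,-0.01,0.61,0.003,0,0,1,0,-0.01,0.61,0.003,0,0,1,0,-0.01,0.61,0.003,0,0,1,0,-0.01,0.61,0.003,0,0,1]

```text
time_s: 60.42
tool_pos: [587.5, 8.3, 58.8]
eef_rot: [-2.128, -2.309, -0.011]
wrist_force: [-0.9, 2.2, 6.8]
gripper_width: 65.4
```

>>> servo_tool:
  increments: [0,0,-0.1,0,0,0,1,0,0,-0.5,0,0,0,1,0,0,-0.6,0,0,0,1,0,0,-0.6,0,0,0,1]

```text
time_s: 60.92
tool_pos: [588.2, 7.6, 150.6]
eef_rot: [2.128, 2.309, 0.015]
wrist_force: [0.2, 0.6, -2.1]
gripper_width: 65.5
```

>>> servo_tool:
  increments: [0.5,0.02,0,0,0,0,1,0.98,0.08,0,0,0,0,1,0.98,0.08,0,0,0,0,1,0.98,0.08,0,0,0,0,1]

```text
time_s: 61.42
tool_pos: [586.9, 156.1, 149.2]
eef_rot: [-2.126, -2.313, -0.01]
wrist_force: [-0.3, -0.5, -1.6]
gripper_width: 65.5
```

```bash
python3 plan.py 588 294 145 95
```

```text
t 61.42 pos [586.9 156.1 149.2] head 94.8 F [-0.3 -0.5 -1.6] w 65.5
[588.0, 294.0, 145.0, 95.0] -> [0.916, 0.085, 0.032] [0.002, -0.002, -0.002] rows 2.2
```

>>> servo_tool:
  increments: [0.5,0.04,0,0,0,0,1,0.915,0.085,0,0,0,0,1,0.915,0.085,0,0,0,0,1,0.915,0.085,0,0,0,0,1,0.915,0.085,0.3,0,0,0,1,0.915,0.085,0.5,0,0,0,1,0.915,0.085,0.54,0,0,0,1,0.915,0.085,0.54,0,0,0,1]

```text
time_s: 62.42
tool_pos: [588.7, 292.7, 69.0]
eef_rot: [2.128, 2.311, 0.009]
wrist_force: [-1.0, -0.1, -1.4]
gripper_width: 65.4
```

```bash
python3 plan.py 588 294 62 95
```

```text
t 62.42 pos [588.7 292.7  69. ] head 94.7 F [-1.  -0.1 -1.4] w 65.4
[588.0, 294.0, 62.0, 95.0] -> [0.009, -0.004, 0.046] [0.002, -0.002, -0.002] rows 0.1
```

>>> servo_tool:
  increments: [0,0,0.03,0,0,0,1,0,0,0.042,0,0,0,1]

```text
time_s: 62.68
tool_pos: [589.7, 292.8, 63.9]
eef_rot: [2.127, 2.31, 0.012]
wrist_force: [-0.3, 0.2, -3.0]
gripper_width: 65.7
```

>>> servo_tool:
  increments: [0,0,0.015,0,0,0,1,0,0,0.02,0,0,0,1]

```text
time_s: 62.92
tool_pos: [590.2, 293.0, 61.9]
eef_rot: [2.127, 2.31, 0.013]
wrist_force: [-1.2, -1.6, 3.6]
gripper_width: 65.4
```

Contact. Release, back off and check everything.

>>> servo_tool:
  increments: [0,0,0,0,0,0,-1,0,0,0,0,0,0,-1,0,0,0,0,0,0,-1,0,0,-0.4,0,0,0,-1,0,0,-0.95,0,0,0,-1,0,0,-0.95,0,0,0,-1]

```text
time_s: 63.68
tool_pos: [591.7, 293.5, 210.2]
eef_rot: [2.124, 2.308, 0.026]
wrist_force: [0.8, 0.1, 0.3]
gripper_width: 88.2
```

>>> servo_tool:
  increments: [-0.98,-0.4,-0.5,0,0,0,-1,-0.98,-0.4,-0.5,0,0,0,-1,-0.98,-0.4,-0.5,0,0,0,-1,-0.98,-0.4,-0.5,0,0,0,-1]

```text
time_s: 64.18
tool_pos: [543.1, 139.2, 284.9]
eef_rot: [2.127, 2.302, 0.029]
wrist_force: [-0.3, 0.2, -0.4]
gripper_width: 88.2
```

```bash
python3 - <<'E'
from fit import *
print(manip.sense()["tool_pos"])
for n in ["top","scene"]:
    p,P,d=shot(n,n+"17"); print(n); pots(P,[(512,377),(410,319),(589,290)],rad0=42)
    Q=P[(np.hypot(P[...,0]-436,P[...,1]+71)<30)&(P[...,2]>222)&(P[...,2]<245)]; print("brush top",cv2.minEnclosingCircle(Q[:,:2].astype(np.float32)) if len(Q) else None)
    Q=P[(np.hypot(P[...,0]-436,P[...,1]+74)<45)&(P[...,2]>50)&(P[...,2]<66)]; print("holder",len(Q),cv2.minEnclosingCircle(Q[:,:2].astype(np.float32)))
    Q=P[(np.hypot(P[...,0]-590,P[...,1]+356)<125)&(P[...,2]>103)&(P[...,2]<120)&(P[...,0]<545)]
    print("grip",Q.mean(0),np.degrees(np.arctan2(*(Q.mean(0)[:2]-[590-(2 if n=="top" else -2),-356])[::-1]))%360)
E
```

```text
[543.1 139.2 284.9]
top
pot [509.3 377.2] r 30.8 z 120.3 136 136
pot [408.1 319.9] r 30.9 z 81.5 122 122
pot [588.  292.5] r 30.3 z 100.1 59 59
brush top ((435.2364501953125, -71.767822265625), 12.463667869567871)
holder 112 ((434.85687255859375, -75.03485870361328), 29.8664493560791)
grip [ 508.8 -337.5  111.4] 166.842217148615
scene
pot [513.4 377.7] r 31.1 z 119.7 120 133
pot [411.2 320.1] r 30.7 z 79.3 101 112
pot [592.1 291.9] r 31.1 z 100.0 123 131
brush top ((439.9295959472656, -73.14386749267578), 14.08558177947998)
holder 140 ((440.7891540527344, -75.61344146728516), 31.561872482299805)
grip [ 514.5 -337.6  111.2] 166.64092912969883
```

View pics/scene17.png

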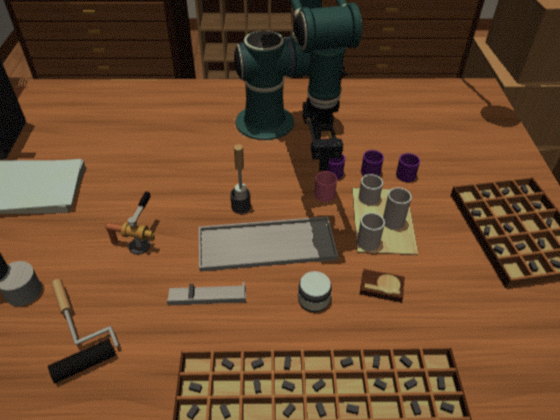

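View pics/top17.png

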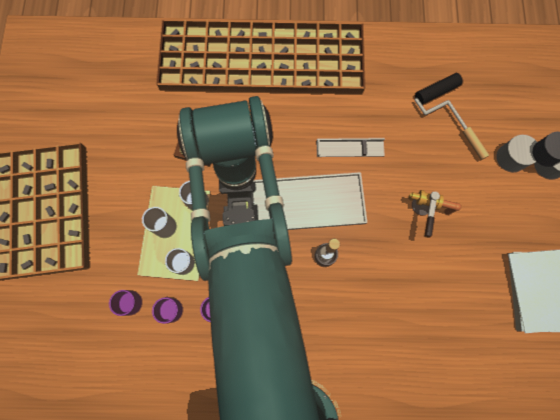

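All three pots stand on the board (scene (371,190), (397,208), (371,232)). The brush is in its holder, the lever is square to the pipe, and the bystanders haven't moved. Handing in.

```bash
python3 -c "
from cell import manip
print(manip.close_job()); print(manip.sense()['time_s'])"
```

```text
the job is handed in; nothing more can be done
None
the job is handed in; nothing more can be done
```

The job is done and handed in at about 64 s of the 210 s allowed; no verdict was reported. I moved the three pots into the tray and set the valve about 45° open. I then scrubbed tall, mid and low (down, up to the rim, down), put the brush back, shut the valve and returned the pots to the board.

**Last checks:**

| Check | Reading |
|---|---|
| Tall pot | at (511, 377), upright on the board |
| Mid pot | at (590, 292), upright on the board |
| Low pot | at (410, 320), upright on the board |
| Brush | handle top about 3 mm off the holder's axis, standing in its cup |
| Lever | within about 1° of shut |
| Bystanders | no movement seen in the pictures |

**What disagreed or went unplanned:**
- The tall pot was knocked about 45 mm inside the tray while I was placing the others. It stayed upright next to the mid pot, so I measured it again before scrubbing.
- The top and scene cameras disagreed by about 4 mm in x, so I averaged them.
- When I put the brush back, it touched the holder floor about 3 mm lower than I expected. The scrub tip may therefore have sat about 3 mm higher than I assumed. At its worst, the second dip in the low pot, that puts it about 14 mm above the pot's underside, still under the 20 mm limit.

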